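# Put a spice jar away in a locking pull-out

### The job

Pull the white tray of the wooden pull-out towards you by its steel handle until it locks out by itself, and let go. Set the spice jar from the worktop upright on the cork disc in the tray without letting it drop, then press the red release tab to free the lock and ease the tray gently back until it is fully home. Leave the other jar in the tray standing and do not disturb the tin and the honey jar.

Things in the scene. Friction and masses are not known exactly. Their poses are not given: they have to be found in the camera images.
- pullout: Wooden housing, fixed, 230 deep x 260 wide x 172 mm high, front open, bowls on its roof. Origin on the worktop under the middle of the front edge; x points inwards (the tray comes out along -x), y left, z up. Walls 12 mm. The roof (z 160 to 172) overhangs the front by 15 mm: the closed handle is reached with the tool leaning back to the robot, 30 to 40 degrees from vertical (less once out).
- tray (a joint): How far the tray is out, m: 0 home (starts up to 0.012 out), stop at 0.130. Damped, 25 N s/m, friction 1.5 N; about 10 N to pull out. From 0.105 a spring of 3 to 6 N pushes it back; at about 0.118 a latch snaps behind a pin and holds it when let go (pull almost to the stop to be sure). Pulled less far it springs back to about 0.108.
- handle (a point): Middle of the grip of the tray's steel bow handle: an upright round bar 12 mm thick, free from 35 to 73 mm above the worktop, 40 mm before the front panel; moves with the tray, axes as the housing's. Pinch it with the fingers closing along y. The white front panel is 230 mm wide, 12 thick, its top edge 83 mm above the worktop.
- tab_top (a point): Middle of the top of the red release tab, 36 (x) x 44 (y) x 10 mm, that sticks out in front of the front panel, right of the handle (22 mm nearer the panel and 86 mm to -y of the grip's middle), top 80 mm above the worktop; moves with the tray and with joint release.
- release (a joint): How far the red tab is pressed down, m: 0 up, 0.010 fully down. Sprung: 2 N to start, 5 N fully down. From about 0.007 the lock is free: the spring then pushes the tray in some 10 mm, or push it in while pressing (8 mm or more); then the tab may be let go (it rises fully once the tray is under 0.095) and the tray pushed home.
- spot (a point): Centre of the cork disc, 80 mm across, on the tray's floor (14 mm above the worktop): 55 mm behind the face of the front panel, 45 mm left of the tray's middle; moves with the tray, axes as the housing's. Tray side walls end 46 mm above the worktop; inside width 192 mm. A wall cupboard hangs above (underside 0.43 m up, x over 0.58, handles from 0.55): lean the tool back 20 to 30 degrees here too.
- spice_jar: Spice jar to be put away: clear glass with a paper label and a red screw cap, 45 mm across, 106 mm high, about 0.11 kg; loose, stands upright on the worktop to the left. Origin at the centre of its underside, z up its axis.
- stored_jar: A like jar with a red cap, 45 mm across, 106 mm high, that stands loose in the tray already, at the back right of it; must stay standing. Origin at the centre of its underside, z up its axis.
- tin: Bystander: red food tin, 75 mm across, 58 mm high, loose on the worktop near the jar. Origin at the centre of its underside.
- honey_jar: Bystander: glass honey jar with a grey lid, 71 mm across, 110 mm high, loose on the worktop near the spice jar. Origin at the centre of its underside.
Things that resemble listed ones, but are neither listed nor needed, are in the scene too. Of the things like the spice_jar, leave any that is black or turquoise; of the rest the smaller one is meant.

How it is judged:
On the way, in this order (a step that is already met when the one before it is completed fails the run):
1. the tray is locked out: it stays at least 112 mm out with the tab up and the hand off it (value of joint tray above 0.112 m and value of joint release below 0.003 m and contact force between the fingers and tray below 0.3 N), for 0.3 s.
2. the spice jar stands released on the cork disc while the tray is locked out (value of joint tray above 0.112 m and horizontal distance between spice_jar and spot below 0.018 m and z of spice_jar in the frame of spot between -0.005 and 0.006 m and angle between spice_jar's own z axis and vertical below 0.1 rad and contact force between the fingers and spice_jar below 0.3 N and linear speed of spice_jar below 0.03 m/s), for 0.3 s.
3. the red tab is pressed to release the lock (value of joint release above 0.006 m and value of joint tray above 0.06 m), for 0.04 s.
At the end, for the whole second after the job is handed in: The tray is fully home (within 5 mm) with the tab up; the spice jar stands upright and still on the cork disc, its axis within 20 mm of the disc's centre; the other jar still stands in the tray (value of joint tray below 0.005 m and value of joint release below 0.003 m and horizontal distance between spice_jar and spot below 0.02 m and z of spice_jar in the frame of spot between -0.005 and 0.006 m and angle between each of spice_jar, stored_jar's own z axis and vertical below 0.1 rad and x of stored_jar in the frame of pullout above 0.02 m and z of stored_jar in the frame of pullout below 0.02 m and linear speed of each of spice_jar, stored_jar below 0.02 m/s); the robot touches nothing.
It fails at once if the spice jar is let fall (more than about 18 mm) (linear speed of spice_jar above 0.6 m/s and contact force between the fingers and spice_jar below 0.1 N).
It fails at once if the tray is slammed in (faster than 0.5 m/s) (velocity of joint tray below -0.5 m/s).
It fails at once if the jar in the tray is tipped over (angle between stored_jar's own z axis and vertical above 0.5 rad).
It fails at once if the tin or the honey jar is moved more than 30 mm (distance of any of tin, honey_jar from where it was at the start of the episode above 0.03 m).
It also fails if it takes over 64 s, if anything falls off the work surface, if the arm or the gripper's body presses on something with over 40 N, if the wrist force passes 120 N, or if a joint passes its speed limit or range.

### The arm

A 6-joint arm with a two-finger parallel gripper is mounted at the origin on a cart in front of the work surface, level with it; the furniture and walls round the work are solid. World frame = base frame: x ahead of the robot, y to its left, z up, the work surface at z = 0. Lengths are in m, angles in rad, forces in N, time in s.
With the tool pointing down it reaches from about 0.275 to 0.725 m from the base axis. Payload 15.9 kg.
Tool frame: the origin (TCP) lies at the very end of the fingers, on their centre line; the grasp point (between the pads) lies 19 mm behind it; z points along the fingers, y is the line along which they close (so a half turn about z gives the same grasp; the last joint's range is limited). The gripper opens to 85 mm and grips with 20 to 120 N. Pads are 22 mm wide; open, the fingers measure 114 mm over their backs; the gripper's body (76 mm by 85 mm) begins 54 mm behind the grasp point. The pads swing forward as they close: fully open they stand 13 mm farther back than shut.
Start: joints at [1.193, 0.213, -0.034, 1.323, 0, 1.571], TCP at [0.184, 0.465, 0.231] pointing down, gripper open.
Joint ranges: [-2.98, 2.98], [-0.74, 1.72], [-1.14, 1.35], [-2.1, 2.04], [-1.57, 1.44], [-3.14, 3.14]. Speed limits (rad/s): [1.89, 1.89, 2.39, 2.57, 3.14, 3.14].

### API

Orientations are given as a rotation vector (axis times angle).
In Python, from workcell import bot gives the robot as it stands.
- The arm moves only by the tool drive_tool, never from a script. Its argument "plan" is a list of rows, each an object with "offset": the shift along the tool's x, y, z in m, a list of three; "yaw": the turn about the tool's z in rad. In form: [{"offset": [tx, ty, tz], "yaw": yaw}, ...]. A call has 1 to 12 rows; each row is the pose to reach, as a shift and turn from the pose commanded when the call began, along the tool's axes at that moment; what a row does not reach only later rows make up. A row lasts 1/12 s, in which the tool goes at most 41.7 mm and 7.16 degrees, less where a joint would pass 70% of its speed; a pose out of reach is approached as far as the arm can. A call with a gripper value outside its range is refused whole. "jaw" is the finger opening in m, from 0 to 0.0854, set as the call begins (left out, the last holds). The fingers move at their own pace and stop on an object; "newtons" is the grip in N (left out, the last holds). Time passes only in rows, so rows that repeat a pose let the fingers close. It gives the time, the measured TCP pose, the force, the opening and the grip force at its end, in the units of the state.
- bot.state(): the state, without advancing time (a new reading comes with each control period).
- bot.get_image(name): name is "side" or "top" or "wrist"; returns a dict with "image" (420x560x3 uint8, red, green, blue), "depth" (420x560 float32, m along the optical axis (not along the pixel's ray), 0 where there is no reading), "camera_matrix" (3x3 intrinsics, pixels), "distortion" ([k1, k2, p1, p2, k3] as OpenCV has them; the pictures are not rectified), "origin" and "attitude" of the camera in the world; the wrist camera has in their place "tool_from_camera" (4x4, takes a point from camera to tool coordinates, whose origin is the TCP and whose axes are the flange's). Camera axes: x right, y down, z forward; pixel columns grow to the right and rows downward; lengths in m; the calibration is good to about 2 mm. A picture is of the moment at which its call begins: read the wrist's pose just before it.
- bot.close_job(): hands the job in; it is judged then, once.
The state is a dict: "clock": time; "q": joint angles; "qd": joint speeds; "joint_torque": joint torques, N m; "eef_pos": TCP position; "ee_rot": TCP orientation; "contact_force": force on the tool from outside, world axes, zero at the start; "torque": the same for the moment, N m; "gripper_width": finger opening in m; "gripper_force": force on a finger pad.
Only numpy, scipy, OpenCV 4.12 (cv2) and the standard library are available. Lean on these libraries where they do the work, as an engineer would, in place of code of your own. Each camera call takes 0.05 s, during which the arm holds its last target. There are 200 camera calls.

## Working session

There is one attempt and no reset: what is moved stays moved. The work goes in short steps, Python scripts to look and compute and a tool call to move; the robot and the scene stay as the last step left them, time stands still between calls to the robot, and variables do not carry over. Pictures are saved under pics/ and viewed, at most 10 in all, crops included, and the job is handed in when it is done.

Besides the shell and the picture viewer there is one more tool, called by a JSON object that holds its "fn" and its "kwargs", one argument or row to a line. drive_tool: Moves the arm, as the interface text tells. Its arguments: {"type":"object","properties":{"plan":{"type":"array"},"jaw":{"type":"number"},"newtons":{"type":"number"}},"required":["plan"]}

```bash
mkdir -p pics
cat > h.py <<'E'
import numpy as np, cv2
from scipy.spatial.transform import Rotation as R
from workcell import bot
def cam(n):
    s=bot.state(); d=bot.get_image(n)
    if n=='wrist':
        T=np.eye(4);T[:3,:3]=R.from_rotvec(s['ee_rot']).as_matrix();T[:3,3]=s['eef_pos'];T=T@np.array(d['tool_from_camera'])
    else:
        T=np.eye(4);a=np.array(d['attitude'],float)
        T[:3,:3]=a if a.shape==(3,3) else R.from_rotvec(a).as_matrix(); T[:3,3]=d['origin']
    d['T']=T; return d
def save(n,im): cv2.imwrite('pics/'+n+'.png',im[:,:,::-1])
def pts(d,uv):
    """3D points from depth"""
    uv=np.atleast_2d(uv); n=cv2.undistortPoints(uv.reshape(-1,1,2).astype(float),np.array(d['camera_matrix']),np.array(d['distortion'])).reshape(-1,2)
    z=d['depth'][uv[:,1].astype(int),uv[:,0].astype(int)]
    P=np.c_[n,np.ones(len(n))]*z[:,None]
    return P@d['T'][:3,:3].T+d['T'][:3,3]
def ray(d,uv,h):
    uv=np.atleast_2d(uv); n=cv2.undistortPoints(uv.reshape(-1,1,2).astype(float),np.array(d['camera_matrix']),np.array(d['distortion'])).reshape(-1,2)
    r=np.c_[n,np.ones(len(n))]@d['T'][:3,:3].T; o=d['T'][:3,3]
    return o+r*((h-o[2])/r[:,2])[:,None]
def cloud(d):
    v,u=np.mgrid[0:420,0:560]; return pts(d,np.c_[u.ravel(),v.ravel()]).reshape(420,560,3)
E
python3 - <<'E'
from h import *
s=bot.state();print(s)
a=cam('side');b=cam('top');save('side',a['image']);save('top',b['image'])
for d in(a,b):print(d['origin'],d['attitude'],d['camera_matrix'][0],d['distortion'])
E
```

```text
{'clock': 0.0, 'q': array([ 1.19300866e+00,  2.13393340e-01, -3.50241915e-02,  1.32349671e+00,
        1.72999875e-05,  1.57081274e+00]), 'qd': array([-0.00050709, -0.00218686, -0.00033154, -0.00109239,  0.00247519,
        0.00095106]), 'joint_torque': array([ 3.69221787e-03, -6.86161780e+01,  4.87120235e+01,  1.72002712e-02,
        1.40538282e-04, -6.05692844e-05]), 'eef_pos': array([0.18430813, 0.46444282, 0.23081143]), 'ee_rot': array([-5.89887416e-01, -3.08548354e+00,  1.71956161e-03]), 'contact_force': array([-0.18138668,  0.04558856, -0.30739266]), 'torque': array([ 0.00272374, -0.01571307, -0.01756954]), 'gripper_force': 0.0, 'gripper_width': 0.08530820893628002}
[-0.4937813   0.72087448  0.62613397] [-1.1680866   1.92003437 -1.24589901] [413.72789226   0.         274.60958922] [-0.12454199  0.          0.          0.          0.        ]
[ 0.10343075 -0.03225776  1.15399402] [-2.31888678  1.50734877 -0.31275907] [389.29734565   0.         275.42044746] [-0.00992364  0.          0.          0.          0.        ]
```

View pics/side.png

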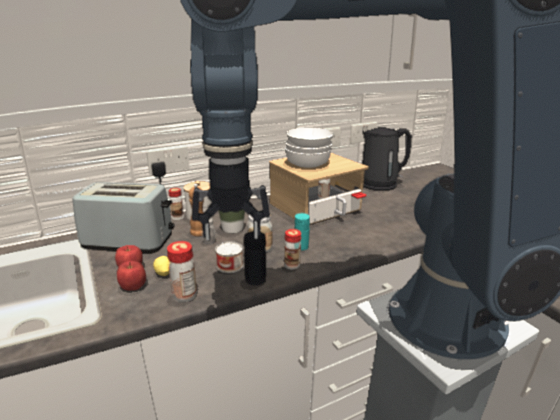

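View pics/top.png

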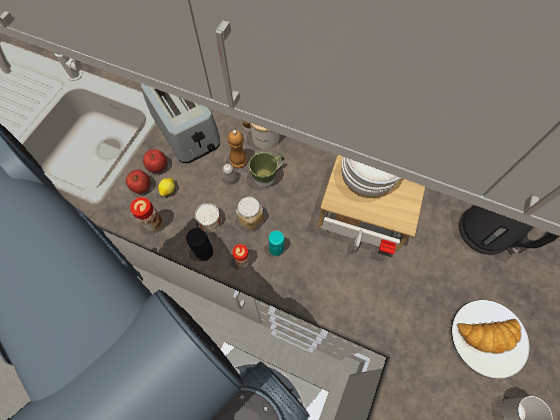

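The side view shows red-capped jars at (180,247), (292,234) and (175,192), black at (256,258) and turquoise at (302,230). The handle is at (340,208) and the red tab at (358,196). The top view shows red caps at (143,207) and (240,253), black at (200,243) and turquoise at (277,242). The tin is at (207,215), the honey jar at (249,207), the handle at (358,243) and the tab at (388,247). Next I'll measure these and check the candidate in an enlarged crop.

Run:
```python
from h import *
a=cam('side');b=cam('top')
np.set_printoptions(precision=4,suppress=True)
for n,d in(('side',a),('top',b)):
    C=cloud(d); im=d['image']; hsv=cv2.cvtColor(im,cv2.COLOR_RGB2HSV)
    m=(((hsv[...,0]<6)|(hsv[...,0]>174))&(hsv[...,1]>150)&(hsv[...,2]>90)).astype(np.uint8)
    k,l,st,c=cv2.connectedComponentsWithStats(m)
    for i in range(1,k):
        if st[i,4]<25: continue
        P=C[l==i]; z=np.percentile(P[:,2],90); T=P[abs(P[:,2]-z)<.005]
        lo,hi=np.percentile(T[:,:2],[3,97],axis=0)
        print(n,c[i].astype(int),st[i],'ztop',z.round(4),'mid',(lo+hi)/2,'size',hi-lo)
# top-view blobs by height (things on worktop)
C=cloud(b)
for nm,(u,v),r in(('tin',(207,215),14),('honey',(249,207),14),('black',(200,235),14),('turq',(277,239),12),('spice',(240,253),10),('big',(143,207),13)):
    P=C[v-r:v+r,u-r:u+r].reshape(-1,3); z=np.percentile(P[:,2],85);T=P[abs(P[:,2]-z)<.006];lo,hi=np.percentile(T[:,:2],[1,99],axis=0);print(nm,z,(lo+hi)/2,hi-lo)
# roof, front panel
im=b['image'];hsv=cv2.cvtColor(im,cv2.COLOR_RGB2HSV)
P=C[140:270,310:440].reshape(-1,3)
for nm,z0,z1 in(('roof',.165,.18),('panel',.078,.088)):
    m=(P[:,2]>z0)&(P[:,2]<z1);Q=P[m];r=cv2.minAreaRect(Q[:,:2].astype(np.float32)*1000);print(nm,len(Q),r,cv2.boxPoints(r))
aa=cv2.resize(a['image'][170:310,120:320],None,fx=3,fy=3,interpolation=2); bb=cv2.resize(b['image'][180:280,310:430],None,fx=3,fy=3,interpolation=2)
save('crop1',aa)
save('crop2',cv2.resize(b['image'][150:270,300:440],None,fx=5,fy=5,interpolation=2))
```

```text
side [174 192] [169 189  12   8  58] ztop 0.1052 mid [0.8415 0.42  ] size [0.0326 0.0319]
side [358 194] [352 192  14   6  54] ztop 0.0809 mid [ 0.5697 -0.1687] size [0.0305 0.0414]
side [292 236] [285 229  16  13 139] ztop 0.1061 mid [0.3761 0.2132] size [0.0425 0.0383]
side [179 252] [167 241  25  22 367] ztop 0.1446 mid [0.3732 0.5282] size [0.0522 0.0532]
side [129 266] [116 246  29  42 913] ztop 0.0657 mid [0.5146 0.6359] size [0.128  0.0542]
side [220 257] [217 255   8   6  28] ztop 0.0482 mid [0.4423 0.4021] size [0.0216 0.0112]
side [230 262] [227 257   7  12  33] ztop 0.0474 mid [0.4235 0.3792] size [0.0017 0.0088]
top [153 159] [143 150  22  21 351] ztop 0.0685 mid [0.5685 0.6288] size [0.0477 0.0489]
top [136 180] [126 170  22  23 353] ztop 0.0672 mid [0.4782 0.64  ] size [0.0501 0.0472]
top [140 208] [130 197  21  23 258] ztop 0.1453 mid [0.3774 0.5284] size [0.0509 0.0521]
top [387 246] [379 239  17  15 183] ztop 0.0825 mid [ 0.576  -0.1686] size [0.0326 0.0395]
top [239 252] [232 244  16  17 145] ztop 0.1086 mid [0.3819 0.2116] size [0.0375 0.039 ]
tin 0.05674221312868412 [0.462  0.3709] [0.0715 0.0718]
honey 0.11051001120313943 [0.5165 0.2492] [0.0611 0.0605]
black 0.13662131688715548 [0.3614 0.3373] [0.052  0.0517]
turq 0.10591789219988651 [0.4611 0.1357] [0.0408 0.04  ]
spice 0.10711128110685517 [0.3817 0.2115] [0.0402 0.0405]
big 0.1440828223142347 [0.378  0.5285] [0.0545 0.0564]
roof 3841 ((671.923828125, -74.24525451660156), (186.30868530273438, 267.277587890625), 4.772475719451904) [[ 567.9738   51.1798]
 [ 590.2111 -215.1711]
 [ 775.8738 -199.6703]
 [ 753.6365   66.6806]]
panel 512 ((576.3421630859375, -86.82463073730469), (64.4784927368164, 252.5650177001953), 9.978775978088379) [[ 522.708    31.961 ]
 [ 566.4733 -216.7833]
 [ 629.9763 -205.6102]
 [ 586.2111   43.134 ]]
```

View pics/crop1.png

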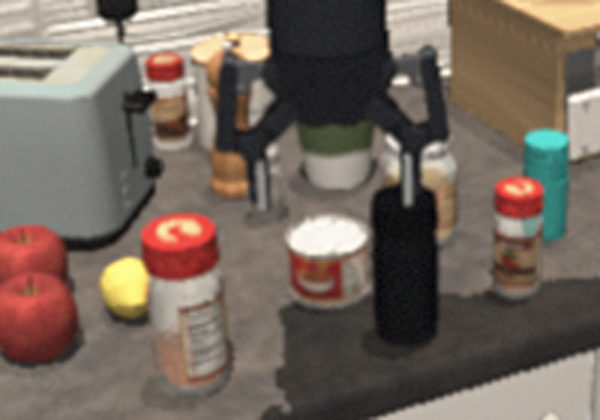

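View pics/crop2.png

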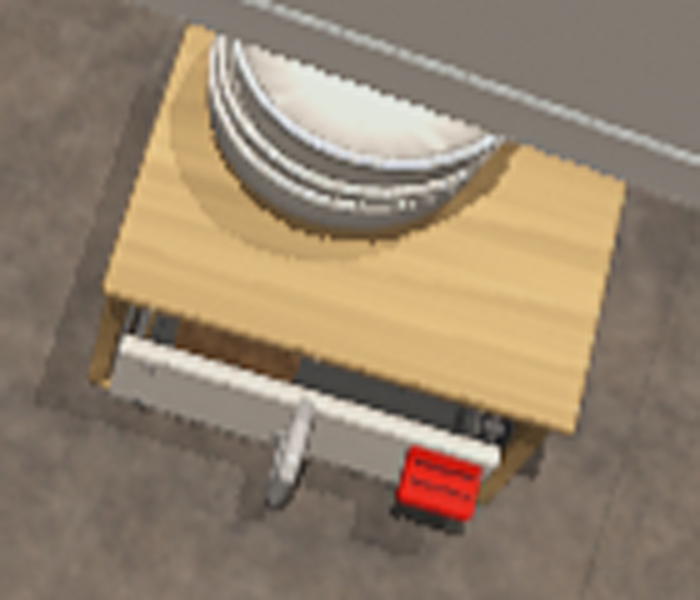

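There are three red-capped candidates: side (292,236), 106 mm tall; side (180,252), 145 mm tall, the larger one; and side (174,192), far back by the toaster and out of reach. The crop confirms the red-capped, paper-labelled one at side (292,236), which is small and stands on the worktop near the tin and honey jar. It stands at about (0.381, 0.212). Crop 2 shows the handle, the tab and the white panel edge, so I'll fit the pull-out's pose next.

Run:
```python
from h import *
np.set_printoptions(precision=4,suppress=True)
b=cam('top');a=cam('side');C=cloud(b);im=b['image'].astype(int)
# roof front edge: for each column lowest roof pixel
def fit(P):
    x=P[:,1];y=P[:,0];k=np.ones(len(x),bool)
    for _ in range(6):
        p=np.polyfit(x[k],y[k],1);k=abs(np.polyval(p,x)-y)<.0025
    return p,k.sum()
E=[]
for u in range(326,412):
    v=np.where((C[150:260,u,2]>.163)&(C[150:260,u,2]<.182))[0]
    if len(v):E.append((u,150+v.max()+.5))
p,n=fit(ray(b,E,.172));print('roof edge x=',p,n,'yaw',-np.degrees(np.arctan(p[0])))
# panel top strip
m=(im.min(2)>190);E=[];F=[]
for u in range(326,398):
    v=np.where(m[210:250,u])[0]
    if len(v):E.append((u,210+v.max()+.5));F.append((u,210+v.min()-.5))
for q in(E,F):
    P=ray(b,q,.083);p,n=fit(P);print('panel',p,n,'yaw',-np.degrees(np.arctan(p[0])),P[:,1].min(),P[:,1].max())
# roof side edges
for d,nm in((b,'top'),(a,'side')):
    C=cloud(d); P=C.reshape(-1,3)
    s=P[(P[:,2]>.028)&(P[:,2]<.077)&(P[:,0]>.49)&(P[:,0]<.60)&(P[:,1]<.05)&(P[:,1]>-.13)]
    # front face of panel: plane
    p,n=fit(s);print(nm,'face',p,n)
    r=s[:,0]-np.polyval(p,s[:,1]); h=s[(r<-.025)]
    print('handle pts',len(h),np.median(h,0) if len(h) else '', h.min(0) if len(h) else '',h.max(0) if len(h) else '')
    t=P[(P[:,2]>.076)&(P[:,2]<.086)&(P[:,0]>.53)&(P[:,0]<.62)&(P[:,1]<-.14)&(P[:,1]>-.20)]
    print('tab',len(t),t.min(0),t.max(0))
```

```text
roof edge x= [-0.0896  0.5701] 84 yaw 5.121789206306346
panel [-0.0861  0.5815] 67 yaw 4.919740195118795 -0.1890717057257617 0.0251250129457321
panel [-0.092   0.5897] 72 yaw 5.2544941473158175 -0.18636125650044744 0.027466176570513062
top face [-0.0898  0.5815] 321
handle pts 29 [ 0.5449 -0.084   0.0556] [ 0.542  -0.0908  0.0296] [ 0.5617 -0.0787  0.0766]
tab 247 [ 0.5584 -0.1992  0.0761] [ 0.6199 -0.1403  0.0859]
side face [-0.0159  0.5793] 199
handle pts 47 [ 0.5412 -0.0827  0.0486] [ 0.5351 -0.0924  0.0287] [ 0.5546 -0.0747  0.0768]
tab 90 [ 0.5517 -0.1998  0.0761] [ 0.62   -0.1423  0.0859]
```

Run:
```python
from h import *
np.set_printoptions(precision=3,suppress=True)
s=bot.state();p=s['eef_pos'];Rm=R.from_rotvec(s['ee_rot']).as_matrix();print(Rm)
for n in('side','top'):
    d=cam(n);P=cloud(d).reshape(-1,3);ok=d['depth'].ravel()>0
    L=(P-p)@Rm
    for z in np.arange(-.5,.03,.02):
        m=ok&(L[:,2]>=z)&(L[:,2]<z+.02)&(np.hypot(L[:,0],L[:,1])<.14)
        if m.sum()>10:print(n,'behind tcp',round(-z,3),m.sum(),np.percentile(L[m][:,:2],[2,98],axis=0).ravel())
    if n=='top':
        for x in np.arange(.52,.70,.01):
            m=ok&(P[:,2]>.38)&(P[:,2]<.75)&(abs(P[:,0]-x)<.005)&(P[:,1]<.3)
            if m.sum():print('cup',x.round(2),m.sum(),P[m].min(0),P[m].max(0))
```

```text
[[-0.929  0.369 -0.   ]
 [ 0.369  0.929 -0.   ]
 [-0.    -0.    -1.   ]]
side behind tcp 0.44 1527 [ 0.045 -0.125  0.068  0.053]
side behind tcp 0.42 1425 [ 0.015 -0.129  0.067  0.046]
side behind tcp 0.4 888 [ 0.035 -0.049  0.062  0.046]
side behind tcp 0.38 870 [ 0.037 -0.048  0.052  0.048]
side behind tcp 0.36 855 [ 0.022 -0.05   0.053  0.049]
side behind tcp 0.34 906 [ 0.034 -0.051  0.055  0.051]
side behind tcp 0.32 834 [ 0.041 -0.051  0.056  0.051]
side behind tcp 0.3 740 [ 0.03  -0.051  0.052  0.051]
side behind tcp 0.28 714 [ 0.015 -0.047  0.048  0.046]
side behind tcp 0.26 553 [ 0.013 -0.04   0.046  0.04 ]
side behind tcp 0.24 585 [ 0.014 -0.041  0.046  0.04 ]
side behind tcp 0.22 568 [ 0.009 -0.043  0.047  0.041]
side behind tcp 0.2 380 [ 0.013 -0.04   0.045  0.039]
side behind tcp 0.18 498 [-0.002 -0.035  0.041  0.035]
side behind tcp 0.16 439 [ 0.012 -0.036  0.04   0.036]
side behind tcp 0.14 280 [ 0.007 -0.035  0.04   0.036]
side behind tcp 0.12 755 [-0.004 -0.066  0.021  0.064]
side behind tcp 0.1 523 [-0.008 -0.068  0.022  0.068]
side behind tcp 0.08 469 [-0.009 -0.072  0.02   0.07 ]
side behind tcp 0.06 157 [ 0.004 -0.064  0.016  0.063]
side behind tcp 0.04 142 [-0.003 -0.056  0.014  0.056]
side behind tcp 0.02 24 [-0.001 -0.052  0.015  0.049]
top behind tcp 0.5 383 [-0.064 -0.124 -0.05   0.004]
top behind tcp 0.48 197 [-0.064 -0.106 -0.059  0.026]
top behind tcp 0.46 137 [-0.064 -0.092 -0.059  0.023]
top behind tcp 0.44 76 [-0.064 -0.082 -0.06   0.016]
top behind tcp 0.42 39 [-0.063 -0.08  -0.06  -0.016]
cup 0.54 2 [0.545 0.272 0.575] [0.545 0.276 0.592]
cup 0.55 827 [ 0.545 -0.332  0.506] [0.555 0.28  0.698]
cup 0.56 141 [ 0.555 -0.326  0.506] [0.565 0.28  0.698]
cup 0.57 159 [ 0.565 -0.332  0.507] [0.575 0.281 0.698]
cup 0.58 43606 [ 0.575 -0.428  0.428] [0.585 0.3   0.75 ]
```

{"fn": "drive_tool", "kwargs": {
  "plan": [
    {"offset": [0,0.04,-0.01],"yaw": 0},
    {"offset": [0,0.08,-0.02],"yaw": 0},
    {"offset": [0,0.12,-0.03],"yaw": 0},
    {"offset": [0,0.16,-0.03],"yaw": 0},
    {"offset": [0,0.2,-0.03],"yaw": 0},
    {"offset": [0,0.24,-0.03],"yaw": 0},
    {"offset": [0,0.28,-0.03],"yaw": 0},
    {"offset": [0,0.32,-0.03],"yaw": 0},
    {"offset": [0,0.36,-0.03],"yaw": 0},
    {"offset": [0,0.4,-0.03],"yaw": 0}
  ]
}}

```text
clock: 1.23
eef_pos: [0.2629, 0.6623, 0.2754]
ee_rot: [-0.588, -3.074, 0.086]
contact_force: [-0.4, -1.2, -0.0]
gripper_width: 0.0855
gripper_force: 0.0
```

{"fn": "drive_tool", "kwargs": {
  "plan": [
    {"offset": [0,0,0],"yaw": 0},
    {"offset": [0,0,0],"yaw": 0},
    {"offset": [0,0,0],"yaw": 0}
  ]
}}

```text
clock: 1.48
eef_pos: [0.2623, 0.6608, 0.2815]
ee_rot: [-0.588, -3.075, 0.077]
contact_force: [-0.1, 0.8, -0.1]
gripper_width: 0.0854
gripper_force: 0.0
```

Run:
```python
from h import *
s=bot.state();print(s['q'],R.from_rotvec(s['ee_rot']).as_matrix()[:,2],s['eef_pos'],s['clock'])
```

```text
[1.19296536e+00 9.45492217e-01 1.32814685e+00 2.00362479e+00
 1.36857645e-05 1.57081532e+00] [-0.01851435 -0.04661031 -0.99874156] [0.26228257 0.66083982 0.28148803] 1.4833
```

{"fn": "drive_tool", "kwargs": {
  "plan": [
    {"offset": [0,-0.04,0],"yaw": 0},
    {"offset": [0,-0.08,0],"yaw": 0},
    {"offset": [0,-0.12,0],"yaw": 0},
    {"offset": [0,-0.12,0],"yaw": 0}
  ]
}}

```text
clock: 1.82
eef_pos: [0.2403, 0.6055, 0.289]
ee_rot: [-0.588, -3.075, 0.079]
contact_force: [-0.0, 1.0, 0.2]
gripper_width: 0.0857
gripper_force: 0.0
```

Run:
```python
from h import *
s=bot.state();print(s['q'],R.from_rotvec(s['ee_rot']).as_matrix()[:,2],s['eef_pos'],s['clock'])
```

```text
[ 1.19300520e+00  6.44981652e-01  7.62199737e-01  1.73907980e+00
 -2.10287571e-05  1.57082998e+00] [-0.01880867 -0.04745148 -0.99869645] [0.24031202 0.60552507 0.28896712] 1.8167
```

{"fn": "drive_tool", "kwargs": {
  "plan": [
    {"offset": [0,0,-0.04],"yaw": 0},
    {"offset": [0,0.02,-0.08],"yaw": 0},
    {"offset": [0,0.04,-0.12],"yaw": 0},
    {"offset": [0,0.06,-0.16],"yaw": 0},
    {"offset": [0,0.07,-0.2],"yaw": 0},
    {"offset": [0,0.08,-0.24],"yaw": 0},
    {"offset": [0,0.1,-0.28],"yaw": 0},
    {"offset": [0,0.1,-0.32],"yaw": 0}
  ]
}}

```text
clock: 2.48
eef_pos: [0.2568, 0.647, 0.346]
ee_rot: [0.589, 3.081, 0.034]
contact_force: [0.3, -1.1, -0.1]
gripper_width: 0.0855
gripper_force: 0.0
```

Run:
```python
from h import *
s=bot.state();print(s['q'],R.from_rotvec(s['ee_rot']).as_matrix()[:,2],s['eef_pos'],s['clock'])
```

```text
[ 1.19302303e+00  8.63624978e-01  1.34897291e+00  2.03412605e+00
 -2.08765606e-05  1.57078904e+00] [ 0.0081402   0.02045631 -0.99975761] [0.25677174 0.64703441 0.34603028] 2.4833
```

{"fn": "drive_tool", "kwargs": {
  "plan": [
    {"offset": [0,0,-0.04],"yaw": 0},
    {"offset": [0,0,-0.08],"yaw": 0},
    {"offset": [0,0,-0.12],"yaw": 0},
    {"offset": [0,0,-0.16],"yaw": 0},
    {"offset": [0,0,-0.2],"yaw": 0},
    {"offset": [0,0,-0.24],"yaw": 0},
    {"offset": [0,0,-0.28],"yaw": 0},
    {"offset": [0,0,-0.32],"yaw": 0}
  ]
}}

```text
clock: 3.15
eef_pos: [0.2532, 0.638, 0.3983]
ee_rot: [0.586, 3.064, 0.149]
contact_force: [0.4, -0.4, -0.7]
gripper_width: 0.0851
gripper_force: 0.0
```

Run:
```python
from h import *
s=bot.state();print(s['q'],R.from_rotvec(s['ee_rot']).as_matrix()[:,2],s['eef_pos'],s['clock'])
```

```text
[ 1.19299815e+00  7.89455179e-01  1.35190399e+00  2.03586005e+00
 -4.25574380e-06  1.57077178e+00] [ 0.03587011  0.09037283 -0.99526182] [0.2531877  0.63797072 0.39825676] 3.15
```

{"fn": "drive_tool", "kwargs": {
  "plan": [
    {"offset": [0,0,-0.4],"yaw": 0},
    {"offset": [0,0,-0.4],"yaw": 0},
    {"offset": [0,0,-0.4],"yaw": 0},
    {"offset": [0,0,-0.4],"yaw": 0},
    {"offset": [0,0,-0.4],"yaw": 0},
    {"offset": [0,0,-0.4],"yaw": 0},
    {"offset": [0,0,-0.4],"yaw": 0},
    {"offset": [0,0,-0.4],"yaw": 0},
    {"offset": [0,0,-0.4],"yaw": 0},
    {"offset": [0,0,-0.4],"yaw": 0},
    {"offset": [0,0,-0.4],"yaw": 0},
    {"offset": [0,0,-0.4],"yaw": 0}
  ]
}}

```text
clock: 4.15
eef_pos: [0.2479, 0.6246, 0.452]
ee_rot: [0.581, 3.042, 0.269]
contact_force: [0.3, 0.4, -0.6]
gripper_width: 0.0854
gripper_force: 0.0
```

Run:
```python
from h import *
s=bot.state();print(s['q'],R.from_rotvec(s['ee_rot']).as_matrix()[:,2],s['eef_pos'],s['clock'])
```

```text
[ 1.19299816e+00  7.10518183e-01  1.35235011e+00  2.03601473e+00
 -4.45060291e-06  1.57078794e+00] [ 0.06481426  0.16330485 -0.98444433] [0.24789858 0.62464322 0.45204503] 4.15
```

{"fn": "drive_tool", "kwargs": {
  "plan": [
    {"offset": [0,0,-0.4],"yaw": 0},
    {"offset": [0,0,-0.4],"yaw": 0},
    {"offset": [0,0,-0.4],"yaw": 0},
    {"offset": [0,0,-0.4],"yaw": 0}
  ]
}}

```text
clock: 4.48
eef_pos: [0.2416, 0.6089, 0.5008]
ee_rot: [0.577, 3.017, 0.38]
contact_force: [-0.6, 0.2, -0.3]
gripper_width: 0.0855
gripper_force: 0.0
```

{"fn": "drive_tool", "kwargs": {
  "plan": [
    {"offset": [0,0,-0.4],"yaw": 0},
    {"offset": [0,0,-0.4],"yaw": 0},
    {"offset": [0,0,-0.4],"yaw": 0},
    {"offset": [0,0,-0.4],"yaw": 0}
  ]
}}

```text
clock: 4.82
eef_pos: [0.2344, 0.5908, 0.5457]
ee_rot: [0.571, 2.99, 0.482]
contact_force: [0.2, 0.8, -0.2]
gripper_width: 0.0851
gripper_force: 0.0
```

{"fn": "drive_tool", "kwargs": {
  "plan": [
    {"offset": [0,0,-0.4],"yaw": 0},
    {"offset": [0,0,-0.4],"yaw": 0},
    {"offset": [0,0,-0.4],"yaw": 0}
  ]
}}

```text
clock: 5.07
eef_pos: [0.2268, 0.5714, 0.5861]
ee_rot: [0.566, 2.962, 0.576]
contact_force: [-0.3, -1.0, 1.1]
gripper_width: 0.0851
gripper_force: 0.0
```

{"fn": "drive_tool", "kwargs": {
  "plan": [
    {"offset": [0,0,-0.4],"yaw": 0},
    {"offset": [0,0,-0.4],"yaw": 0},
    {"offset": [0,0,-0.4],"yaw": 0}
  ]
}}

```text
clock: 5.32
eef_pos: [0.2182, 0.5498, 0.6248]
ee_rot: [0.56, 2.931, 0.669]
contact_force: [0.5, 0.1, -0.1]
gripper_width: 0.0855
gripper_force: 0.0
```

{"fn": "drive_tool", "kwargs": {
  "plan": [
    {"offset": [0,0,-0.4],"yaw": 0},
    {"offset": [0,0,-0.4],"yaw": 0},
    {"offset": [0,0,-0.4],"yaw": 0}
  ]
}}

```text
clock: 5.57
eef_pos: [0.2088, 0.526, 0.6618]
ee_rot: [0.554, 2.898, 0.759]
contact_force: [0.4, -0.4, -0.8]
gripper_width: 0.0851
gripper_force: 0.0
```

{"fn": "drive_tool", "kwargs": {
  "plan": [
    {"offset": [0,0,-0.4],"yaw": 0},
    {"offset": [0,0,-0.4],"yaw": 0},
    {"offset": [0,0,-0.4],"yaw": 0}
  ]
}}

```text
clock: 5.82
eef_pos: [0.1985, 0.5001, 0.6971]
ee_rot: [0.547, 2.862, 0.849]
contact_force: [-0.2, -0.1, 1.0]
gripper_width: 0.0852
gripper_force: 0.0
```

Run:
```python
from h import *
s=bot.state();z=R.from_rotvec(s['ee_rot']).as_matrix()[:,2];print(s['q'],z,np.degrees(np.arccos(-z[2])),s['eef_pos'],s['clock'])
```

```text
[1.19299291e+00 3.11317736e-01 1.35315603e+00 2.03615799e+00
 1.08661385e-05 1.57083030e+00] [ 0.2010564   0.50663726 -0.83838834] 33.02967818371127 [0.19848747 0.50014411 0.697134  ] 5.8167
```

```bash
cat > fit.py <<'E'
import numpy as np
D=[([.21339334,-.03502419,1.32349671],[.18430813,.46444282,.23081143]),
([.945492217,1.32814685,2.00362479],[.26228257,.66083982,.28148803]),
([.644981652,.762199737,1.73907980],[.24031202,.60552507,.28896712]),
([.863624978,1.34897291,2.03412605],[.25677174,.64703441,.34603028]),
([.789455179,1.35190399,2.03586005],[.2531877,.63797072,.39825676]),
([.710518183,1.35235011,2.03601473],[.24789858,.62464322,.45204503]),
([.311317736,1.35315603,2.03615799],[.19848747,.50014411,.697134])]
A=[];b=[]
for (q2,q3,q4),p in D:
    f=q3-q2;P=q4-f
    A.append([1,np.sin(q2),np.cos(f),-np.sin(f),np.cos(P),0]);b.append(np.hypot(p[0],p[1]))
    A.append([0,np.cos(q2),np.sin(f),np.cos(f),-np.sin(P),1]);b.append(p[2])
x,res,rk,sv=np.linalg.lstsq(np.array(A),np.array(b),rcond=None)
if __name__=='__main__':print(x,rk,sv,np.abs(np.array(A)@x-b).max())
E
python3 fit.py
```

```text
[7.08905706e-09 4.85999983e-01 3.92999997e-01 6.63999792e-02
 4.55399958e-01 2.43499991e-01] 6 [5.01223273 3.91869682 0.91543349 0.6969715  0.42199326 0.13954281] 4.810786435882619e-09
```

```bash
cat > kin.py <<'E'
import numpy as np
L1,L2,d,L3,z0=.486,.393,.0664,.4554,.2435
from scipy.spatial.transform import Rotation as R
def ik(p,z):
    """wrist planar joints with approx. unsplit wrist: az,q2,q3,q4"""
    w=np.array(p)-L3*np.array(z); az=np.arctan2(w[1],w[0]); r=np.hypot(*w[:2]); h=w[2]-z0
    Le=np.hypot(L2,d);al=np.arctan2(d,L2);D=np.hypot(r,h);e=np.arctan2(h,r)
    b=np.arccos((L1**2+D**2-Le**2)/(2*L1*D)); up=e+b; q2=np.pi/2-up
    f=np.arctan2(h-L1*np.sin(up),r-L1*np.cos(up))-al
    zr=z[0]*np.cos(az)+z[1]*np.sin(az); pitch=np.arctan2(-z[2],zr)
    return np.array([az,q2,f+q2,pitch+f])
E
python3 - <<'E'
from h import *; from kin import *
np.set_printoptions(precision=3,suppress=True)
s=bot.state();M=R.from_rotvec(s['ee_rot']).as_matrix();z=M[:,2];p=s['eef_pos'];print(s['q'],ik(p,z))
W=[p,np.array([.40,.16,.50]),np.array([.405,-.189,.444])]
for a,b in zip(W,W[1:]):
    for t in np.linspace(0,1,5):print((a+t*(b-a)),ik(a+t*(b-a),z))
    print('tool offset',M.T@(b-a),np.linalg.norm(b-a)/.0417)
zt=np.array([.543,.0485,-.838]);print(ik([.426,-.218,.67],zt))
print('up .23',M.T@[.02,-.03,.23])
E
```

```text
[1.193 0.311 1.353 2.036 0.    1.571] [1.193 0.311 1.353 2.036]
[0.198 0.5   0.697] [1.193 0.311 1.353 2.036]
[0.249 0.415 0.648] [ 0.864 -0.04   0.647  1.706]
[0.299 0.33  0.599] [ 0.446 -0.154  0.378  1.658]
[0.35  0.245 0.549] [ 0.055 -0.168  0.215  1.687]
[0.4  0.16 0.5 ] [-0.225 -0.105  0.127  1.704]
tool offset [-0.313 -0.31   0.033] 10.594178475619001
[0.4  0.16 0.5 ] [-0.225 -0.105  0.127  1.704]
[0.401 0.073 0.486] [-0.472 -0.053  0.136  1.821]
[ 0.403 -0.014  0.472] [-0.668  0.036  0.186  1.905]
[ 0.404 -0.102  0.458] [-0.817  0.154  0.283  1.969]
[ 0.405 -0.189  0.444] [-0.929  0.299  0.432  2.032]
tool offset [-0.133 -0.301 -0.129] 8.477209745636303
[-0.931  0.149  0.946  2.04 ]
up .23 [-0.03   0.108 -0.204]
```

{"fn": "drive_tool", "kwargs": {
  "plan": [
    {"offset": [-0.313,-0.31,0.033],"yaw": 0},
    {"offset": [-0.313,-0.31,0.033],"yaw": 0},
    {"offset": [-0.313,-0.31,0.033],"yaw": 0},
    {"offset": [-0.313,-0.31,0.033],"yaw": 0},
    {"offset": [-0.313,-0.31,0.033],"yaw": 0},
    {"offset": [-0.313,-0.31,0.033],"yaw": 0},
    {"offset": [-0.313,-0.31,0.033],"yaw": 0},
    {"offset": [-0.313,-0.31,0.033],"yaw": 0},
    {"offset": [-0.313,-0.31,0.033],"yaw": 0},
    {"offset": [-0.313,-0.31,0.033],"yaw": 0},
    {"offset": [-0.313,-0.31,0.033],"yaw": 0},
    {"offset": [-0.313,-0.31,0.033],"yaw": 0}
  ]
}}

```text
clock: 6.82
eef_pos: [0.3777, 0.1996, 0.523]
ee_rot: [0.547, 2.863, 0.845]
contact_force: [0.3, 1.9, 0.1]
gripper_width: 0.0855
gripper_force: 0.0
```

```bash
cat >> h.py <<'E'
def st():
    s=bot.state();M=R.from_rotvec(s['ee_rot']).as_matrix();print('t',s['clock'].__round__(2),'q',s['q'].round(3),'z',M[:,2].round(3),'y',M[:,1].round(3),'p',s['eef_pos'].round(4),'F',s['contact_force'].round(1),'g',round(s['gripper_width'],4),round(s['gripper_force'],1))
    return s,M
E
python3 - <<'E'
from h import *
s,M=st();print(M.T@(np.array([.405,-.189,.444])-s['eef_pos']))
E
```

```text
t 6.82 q [ 0.127 -0.147  0.203  1.617  0.495  0.582] z [ 0.2    0.505 -0.84 ] y [0.31  0.78  0.543] p [0.3777 0.1996 0.523 ] F [0.3 1.9 0.1] g 0.0855 0.0
[-0.16870831 -0.33768296 -0.12435696]
```

Run:
```python
from h import *
s,M=st();print(M.T@(np.array([.353,-.223,.431])-s['eef_pos']),M.T@[.026,-.036,.27])
```

```text
t 6.82 q [ 0.127 -0.147  0.203  1.617  0.495  0.582] z [ 0.2    0.505 -0.84 ] y [0.31  0.78  0.543] p [0.3777 0.1996 0.523 ] F [0.3 1.9 0.1] g 0.0855 0.0
[-0.13291435 -0.38738189 -0.14102456] [-0.03747845  0.12658754 -0.23967261]
```

{"fn": "drive_tool", "kwargs": {
  "plan": [
    {"offset": [-0.133,-0.387,-0.141],"yaw": 0},
    {"offset": [-0.133,-0.387,-0.141],"yaw": 0},
    {"offset": [-0.133,-0.387,-0.141],"yaw": 0},
    {"offset": [-0.133,-0.387,-0.141],"yaw": 0},
    {"offset": [-0.133,-0.387,-0.141],"yaw": 0},
    {"offset": [-0.133,-0.387,-0.141],"yaw": 0},
    {"offset": [-0.133,-0.387,-0.141],"yaw": 0},
    {"offset": [-0.133,-0.387,-0.141],"yaw": 0},
    {"offset": [-0.133,-0.387,-0.141],"yaw": 0},
    {"offset": [-0.133,-0.387,-0.141],"yaw": 0},
    {"offset": [-0.133,-0.387,-0.141],"yaw": 0},
    {"offset": [-0.133,-0.387,-0.141],"yaw": 0}
  ]
}}

```text
clock: 7.82
eef_pos: [0.3528, -0.2273, 0.4276]
ee_rot: [0.555, 2.865, 0.849]
contact_force: [-0.4, 0.9, 0.1]
gripper_width: 0.0853
gripper_force: 0.0
```

Run:
```python
from h import *
s,M=st()
```

```text
t 7.82 q [-0.928  0.311  0.445  2.035  0.481 -0.626] z [ 0.198  0.507 -0.839] y [0.315 0.778 0.544] p [ 0.3528 -0.2273  0.4276] F [-0.4  0.9  0.1] g 0.0853 0.0
```

{"fn": "drive_tool", "kwargs": {
  "plan": [
    {"offset": [-0.037,0.127,-0.24],"yaw": 0},
    {"offset": [-0.037,0.127,-0.24],"yaw": 0},
    {"offset": [-0.037,0.127,-0.24],"yaw": 0},
    {"offset": [-0.037,0.127,-0.24],"yaw": 0},
    {"offset": [-0.037,0.127,-0.24],"yaw": 0},
    {"offset": [-0.037,0.127,-0.24],"yaw": 0}
  ]
}}

```text
clock: 8.32
eef_pos: [0.388, -0.1812, 0.4696]
ee_rot: [0.558, 2.838, 0.806]
contact_force: [0.2, -0.9, -0.4]
gripper_width: 0.0856
gripper_force: 0.0
```

Run:
```python
from h import *
s,M=st();print(M.T@[.026,-.036,.27])
```

```text
t 8.32 q [-0.812  0.257  0.503  2.036  0.52  -0.482] z [ 0.23   0.479 -0.847] y [0.312 0.788 0.531] p [ 0.388  -0.1812  0.4696] F [ 0.2 -0.9 -0.4] g 0.0856 0.0
[-0.04634588  0.12303504 -0.23997174]
```

{"fn": "drive_tool", "kwargs": {
  "plan": [
    {"offset": [0.0,0.09,-0.24],"yaw": 0},
    {"offset": [0.0,0.09,-0.24],"yaw": 0},
    {"offset": [0.0,0.09,-0.24],"yaw": 0}
  ]
}}

```text
clock: 8.57
eef_pos: [0.3895, -0.1632, 0.4946]
ee_rot: [0.569, 2.81, 0.768]
contact_force: [-0.1, -0.0, 0.1]
gripper_width: 0.0858
gripper_force: 0.0
```

Run:
```python
from h import *
s,M=st();print(M.T@[-.04,-.08,.25])
```

```text
t 8.57 q [-0.785  0.21   0.518  2.037  0.53  -0.428] z [ 0.262  0.453 -0.852] y [0.315 0.794 0.519] p [ 0.3895 -0.1632  0.4946] F [-0.1 -0.   0.1] g 0.0858 0.0
[-0.01218893  0.05371771 -0.25974187]
```

{"fn": "drive_tool", "kwargs": {
  "plan": [
    {"offset": [-0.012,0.054,-0.26],"yaw": 0},
    {"offset": [-0.012,0.054,-0.26],"yaw": 0},
    {"offset": [-0.012,0.054,-0.26],"yaw": 0}
  ]
}}

```text
clock: 8.82
eef_pos: [0.3896, -0.1597, 0.5126]
ee_rot: [0.579, 2.78, 0.732]
contact_force: [-1.3, -0.1, -0.0]
gripper_width: 0.0856
gripper_force: 0.0
```

{"fn": "drive_tool", "kwargs": {
  "plan": [
    {"offset": [-0.012,0.054,-0.26],"yaw": 0},
    {"offset": [-0.012,0.054,-0.26],"yaw": 0},
    {"offset": [-0.012,0.054,-0.26],"yaw": 0}
  ]
}}

```text
clock: 9.07
eef_pos: [0.3891, -0.1535, 0.5315]
ee_rot: [0.59, 2.75, 0.698]
contact_force: [0.9, 0.1, -0.5]
gripper_width: 0.0857
gripper_force: 0.0
```

{"fn": "drive_tool", "kwargs": {
  "plan": [
    {"offset": [-0.012,0.054,-0.26],"yaw": 0},
    {"offset": [-0.012,0.054,-0.26],"yaw": 0},
    {"offset": [-0.012,0.054,-0.26],"yaw": 0}
  ]
}}

```text
clock: 9.32
eef_pos: [0.388, -0.1448, 0.5512]
ee_rot: [0.599, 2.719, 0.666]
contact_force: [0.1, -0.6, 0.4]
gripper_width: 0.0856
gripper_force: 0.0
```

{"fn": "drive_tool", "kwargs": {
  "plan": [
    {"offset": [-0.012,0.054,-0.26],"yaw": 0},
    {"offset": [-0.012,0.054,-0.26],"yaw": 0},
    {"offset": [-0.012,0.054,-0.26],"yaw": 0}
  ]
}}

```text
clock: 9.57
eef_pos: [0.3861, -0.1339, 0.5716]
ee_rot: [0.608, 2.688, 0.635]
contact_force: [-0.9, -0.3, 0.5]
gripper_width: 0.0853
gripper_force: 0.0
```

Run:
```python
from h import *
s,M=st();print(M.T@[-.06,-.10,.25])
```

```text
t 9.57 q [-0.747  0.091  0.61   2.037  0.547 -0.288] z [ 0.387  0.35  -0.853] y [0.329 0.812 0.483] p [ 0.3861 -0.1339  0.5716] F [-0.9 -0.3  0.5] g 0.0853 0.0
[-0.04488811  0.01980177 -0.27146445]
```

Run:
```python
from h import *
s,M=st();print(M.T@(np.array([.292,-.326,.46])-s['eef_pos']),M.T@[-.0,-.05,.25])
```

```text
t 9.57 q [-0.747  0.091  0.61   2.037  0.547 -0.288] z [ 0.387  0.35  -0.853] y [0.329 0.812 0.483] p [ 0.3861 -0.1339  0.5716] F [-0.9 -0.3  0.5] g 0.0853 0.0
[ 0.01338955 -0.24072042 -0.00852836] [-0.0731706   0.08012565 -0.23070748]
```

{"fn": "drive_tool", "kwargs": {
  "plan": [
    {"offset": [0.013,-0.24,-0.008],"yaw": 0},
    {"offset": [0.013,-0.24,-0.008],"yaw": 0},
    {"offset": [0.013,-0.24,-0.008],"yaw": 0},
    {"offset": [0.013,-0.24,-0.008],"yaw": 0},
    {"offset": [0.013,-0.24,-0.008],"yaw": 0},
    {"offset": [0.013,-0.24,-0.008],"yaw": 0},
    {"offset": [0.013,-0.24,-0.008],"yaw": 0},
    {"offset": [0.013,-0.24,-0.008],"yaw": 0}
  ]
}}

```text
clock: 10.23
eef_pos: [0.2926, -0.3267, 0.4573]
ee_rot: [0.612, 2.69, 0.641]
contact_force: [-0.2, -0.5, 0.9]
gripper_width: 0.0852
gripper_force: 0.0
```

{"fn": "drive_tool", "kwargs": {
  "plan": [
    {"offset": [-0.073,0.08,-0.23],"yaw": 0},
    {"offset": [-0.073,0.08,-0.23],"yaw": 0},
    {"offset": [-0.073,0.08,-0.23],"yaw": 0}
  ]
}}

```text
clock: 10.48
eef_pos: [0.3145, -0.3172, 0.4925]
ee_rot: [0.617, 2.669, 0.588]
contact_force: [0.7, -0.3, -0.2]
gripper_width: 0.0854
gripper_force: 0.0
```

{"fn": "drive_tool", "kwargs": {
  "plan": [
    {"offset": [-0.07,0.06,-0.23],"yaw": 0},
    {"offset": [-0.07,0.06,-0.23],"yaw": 0},
    {"offset": [-0.07,0.06,-0.23],"yaw": 0}
  ]
}}

```text
clock: 10.73
eef_pos: [0.3307, -0.3109, 0.5158]
ee_rot: [0.628, 2.647, 0.545]
contact_force: [0.3, -1.1, -0.2]
gripper_width: 0.0853
gripper_force: 0.0
```

{"fn": "drive_tool", "kwargs": {
  "plan": [
    {"offset": [-0.07,0.06,-0.23],"yaw": 0},
    {"offset": [-0.07,0.06,-0.23],"yaw": 0},
    {"offset": [-0.07,0.06,-0.23],"yaw": 0}
  ]
}}

```text
clock: 10.98
eef_pos: [0.3447, -0.3021, 0.5403]
ee_rot: [0.639, 2.621, 0.504]
contact_force: [0.5, -0.0, -0.5]
gripper_width: 0.0852
gripper_force: 0.0
```

Run:
```python
from h import *
s,M=st();print(M.T@[-.0,-.05,.25])
```

```text
t 10.98 q [-1.082  0.225  0.683  2.036  0.541 -0.606] z [ 0.452  0.247 -0.857] y [0.356 0.831 0.427] p [ 0.3447 -0.3021  0.5403] F [ 0.5 -0.  -0.5] g 0.0852 0.0
[-0.09679369  0.06525275 -0.22665626]
```

{"fn": "drive_tool", "kwargs": {
  "plan": [
    {"offset": [-0.08,0.05,-0.23],"yaw": 0},
    {"offset": [-0.08,0.05,-0.23],"yaw": 0},
    {"offset": [-0.08,0.05,-0.23],"yaw": 0}
  ]
}}

```text
clock: 11.23
eef_pos: [0.358, -0.2957, 0.5645]
ee_rot: [0.648, 2.592, 0.464]
contact_force: [0.3, 0.1, -0.2]
gripper_width: 0.0852
gripper_force: 0.0
```

{"fn": "drive_tool", "kwargs": {
  "plan": [
    {"offset": [-0.08,0.05,-0.23],"yaw": 0},
    {"offset": [-0.08,0.05,-0.23],"yaw": 0},
    {"offset": [-0.08,0.05,-0.23],"yaw": 0}
  ]
}}

```text
clock: 11.48
eef_pos: [0.3682, -0.2863, 0.5894]
ee_rot: [0.656, 2.56, 0.426]
contact_force: [0.2, 0.2, -1.1]
gripper_width: 0.0857
gripper_force: 0.0
```

{"fn": "drive_tool", "kwargs": {
  "plan": [
    {"offset": [-0.08,0.04,-0.23],"yaw": 0},
    {"offset": [-0.08,0.04,-0.23],"yaw": 0},
    {"offset": [-0.08,0.04,-0.23],"yaw": 0}
  ]
}}

```text
clock: 11.73
eef_pos: [0.3737, -0.278, 0.613]
ee_rot: [0.663, 2.527, 0.39]
contact_force: [0.3, -0.4, -0.9]
gripper_width: 0.085
gripper_force: 0.0
```

{"fn": "drive_tool", "kwargs": {
  "plan": [
    {"offset": [-0.08,0.03,-0.23],"yaw": 0},
    {"offset": [-0.08,0.03,-0.23],"yaw": 0},
    {"offset": [-0.08,0.03,-0.23],"yaw": 0}
  ]
}}

```text
clock: 11.98
eef_pos: [0.3747, -0.271, 0.6356]
ee_rot: [0.67, 2.491, 0.355]
contact_force: [0.7, 0.3, -0.3]
gripper_width: 0.0853
gripper_force: 0.0
```

{"fn": "drive_tool", "kwargs": {
  "plan": [
    {"offset": [-0.08,0.03,-0.23],"yaw": 0},
    {"offset": [-0.08,0.03,-0.23],"yaw": 0},
    {"offset": [-0.08,0.03,-0.23],"yaw": 0}
  ]
}}

```text
clock: 12.23
eef_pos: [0.3737, -0.2618, 0.658]
ee_rot: [0.675, 2.455, 0.322]
contact_force: [0.3, 0.3, -0.1]
gripper_width: 0.0854
gripper_force: 0.0
```

Run:
```python
from h import *
s,M=st();print(M.T@[-.0,-.05,.25])
```

```text
t 12.23 q [-0.984  0.137  0.91   2.036  0.555 -0.359] z [ 0.581  0.078 -0.81 ] y [0.395 0.844 0.364] p [ 0.3737 -0.2618  0.658 ] F [ 0.3  0.3 -0.1] g 0.0854 0.0
[-0.14151042  0.0488525  -0.20636917]
```

```bash
cat >> kin.py <<'E'
from scipy.optimize import least_squares,brentq
La=.139;Lb=L3-La
lo=np.array([-2.98,-.74,-1.14,-2.1,-1.57]);hi=np.array([2.98,1.72,1.35,2.04,1.44])
def fk(q):
    c,s=np.cos(q[0]),np.sin(q[0]);r=np.array([c,s,0]);l=np.array([-s,c,0]);f=q[2]-q[1];P=q[3]-f;k=np.array([0,0,1])
    w=(L1*np.sin(q[1])+L2*np.cos(f)-d*np.sin(f))*r+(z0+L1*np.cos(q[1])+L2*np.sin(f)+d*np.cos(f))*k
    a=np.cos(P)*r-np.sin(P)*k; z=np.cos(q[4])*a+np.sin(q[4])*l
    return w+La*a+Lb*z,z
def IK(p,z,q0=None):
    q0=np.clip(np.r_[ik(p,z)[:1],.1,-.3,1.3,0.] if q0 is None else q0,lo+.01,hi-.01)
    def e(q): P,Z=fk(q); return np.r_[(P-p)*10,Z-z]
    o=least_squares(e,q0,bounds=(lo,hi));return o.x,np.linalg.norm(o.fun)
E
python3 - <<'E'
from h import *; import kin
np.set_printoptions(precision=3,suppress=True)
s,M=st();q=s['q'];z=M[:,2]
for La in(.13,.139,.145):
    kin.La=La;kin.Lb=kin.L3-La;P,Z=kin.fk(q[:5]);print(La,P-s['eef_pos'],Z-z)
u=np.array([.996,.089,0]);v=np.array([-.089,.996,0])
g=lambda P:np.array(P)+.019*z
hd=np.array([.5485,-.0835,.056])
tray=hd-.115*u
panel0=hd+.04*u
spot=panel0-.118*u+.055*u+.045*v;spot[2]=.014
print('spot locked',spot)
for n,P in(('start?',s['eef_pos']),('handle',g(hd)),('pre',g(hd)-.1*z),('handle out',g(tray)),('jar hi',g([.381,.212,.085])),('jar lo',g([.381,.212,.06])),('jar above',g([.381,.212,.25])),('spot',g(spot+[0,0,.07])),('spotup',g(spot+[0,0,.22]))):
    try:print(n,P,kin.IK(P,z))
    except Exception as e:print(n,e)
# yaw to make y horizontal ~ v
for yw in np.linspace(-np.pi,np.pi,721):
    Y=M@R.from_rotvec([0,0,yw]).as_matrix()[:,1]
    if abs(Y[2])<.004:print('yaw',yw,Y)
print('to prehandle',M.T@(g(hd)-.12*z-s['eef_pos']),g(hd))
E
```

```text
t 12.23 q [-0.984  0.137  0.91   2.036  0.555 -0.359] z [ 0.581  0.078 -0.81 ] y [0.395 0.844 0.364] p [ 0.374 -0.262  0.658] F [ 0.3  0.3 -0.1] g 0.0854 0.0
0.13 [0.004 0.003 0.001] [ 0. -0.  0.]
0.139 [0. 0. 0.] [ 0. -0.  0.]
0.145 [-0.002 -0.002 -0.001] [ 0. -0.  0.]
spot locked [ 0.522 -0.041  0.014]
start? [ 0.374 -0.262  0.658] (array([-0.976,  0.137,  0.912,  2.034,  0.553]), np.float64(2.9001193968588173e-11))
handle [ 0.56  -0.082  0.041] (array([-0.273,  0.136, -0.932, -0.084,  0.234]), np.float64(2.65475225207396e-14))
pre [ 0.501 -0.09   0.122] (array([-0.341, -0.13 , -0.914,  0.214,  0.271]), np.float64(3.8363989149992285e-15))
handle out [ 0.445 -0.092  0.041] (array([-0.414, -0.07 , -1.14 , -0.053,  0.31 ]), np.float64(0.00046202000018323494))
jar hi [0.392 0.213 0.07 ] (array([ 0.73 , -0.157, -1.097,  0.092, -0.336]), np.float64(1.0738682159498142e-09))
jar lo [0.392 0.213 0.045] (array([ 0.73 , -0.092, -1.139, -0.015, -0.336]), np.float64(4.2502432771779335e-07))
jar above [0.392 0.213 0.235] (array([ 0.73 , -0.379, -0.76 ,  0.65 , -0.336]), np.float64(2.6034228110286677e-09))
spot [ 0.533 -0.039  0.069] (array([-0.178,  0.005, -0.978, -0.015,  0.18 ]), np.float64(1.276530189986136e-15))
spotup [ 0.533 -0.039  0.219] (array([-0.178, -0.21 , -0.708,  0.469,  0.18 ]), np.float64(4.8922101508453956e-14))
yaw -0.6719517620178168 [-0.134  0.991 -0.001]
yaw -0.6632251157578453 [-0.127  0.992  0.004]
yaw 2.4696408915719763 [ 0.134 -0.991  0.001]
yaw 2.4783675378319483 [ 0.127 -0.992 -0.004]
to prehandle [0.247 0.    0.502] [ 0.56  -0.082  0.041]
```

{"fn": "drive_tool", "kwargs": {
  "plan": [
    {"offset": [0.23,0.0,0.45],"yaw": -0.668},
    {"offset": [0.23,0.0,0.45],"yaw": -0.668},
    {"offset": [0.23,0.0,0.45],"yaw": -0.668},
    {"offset": [0.23,0.0,0.45],"yaw": -0.668},
    {"offset": [0.23,0.0,0.45],"yaw": -0.668},
    {"offset": [0.23,0.0,0.45],"yaw": -0.668},
    {"offset": [0.23,0.0,0.45],"yaw": -0.668},
    {"offset": [0.23,0.0,0.45],"yaw": -0.668},
    {"offset": [0.23,0.0,0.45],"yaw": -0.668},
    {"offset": [0.23,0.0,0.45],"yaw": -0.668},
    {"offset": [0.23,0.0,0.45],"yaw": -0.668},
    {"offset": [0.23,0.0,0.45],"yaw": -0.668}
  ],
  "jaw": 0.06
}}

```text
clock: 13.23
eef_pos: [0.4544, -0.1308, 0.2668]
ee_rot: [-0.165, 2.512, 0.058]
contact_force: [1.3, -0.6, 0.9]
gripper_width: 0.06
gripper_force: 0.0
```

Run:
```python
from h import *
s,M=st();z=M[:,2];hd=np.array([.5485,-.0835,.060]);d=cam('wrist');save('w1',d['image'])
print(M.T@(hd+.019*z-s['eef_pos']))
```

```text
t 13.23 q [-0.522 -0.314 -0.637  0.729  0.367 -0.554] z [ 0.58   0.08  -0.811] y [-0.132  0.991  0.003] p [ 0.4544 -0.1308  0.2668] F [ 1.3 -0.6  0.9] g 0.06 0.0
[0.04052191 0.03381314 0.24505147]
```

View pics/w1.png

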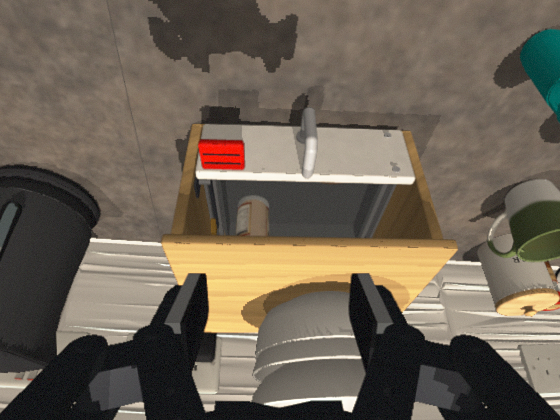

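The wrist view shows the bow handle at (310,140), the tab at (222,155) and the stored jar inside at (253,215). I'll measure the handle from this view.

Run:
```python
from h import *
np.set_printoptions(precision=4,suppress=True)
s,M=st();z=M[:,2];d=cam('wrist');C=cloud(d);P=C[100:185,285:335].reshape(-1,3)
u=np.array([.996,.089,0]);v=np.array([-.089,.996,0])
h=P[(P[:,2]>.03)&(P[:,2]<.09)&((P@u)<.56*.996-.0074)]
f=np.c_[h@u,h@v,h[:,2]]
for a in np.arange(.03,.09,.01):
    m=(f[:,2]>=a)&(f[:,2]<a+.01)
    if m.sum():print(round(a,2),m.sum(),f[m].min(0),np.median(f[m],0),f[m].max(0))
E_=np.array([.5485,-.0835,0]);print('expected u,v',E_@u,E_@v)
T=C[140:172,198:246].reshape(-1,3);T=T[abs(T[:,2]-.08)<.006];print('tab u',np.percentile(T@u,[2,98]),'v',np.percentile(T@v,[2,98]),np.median(T[:,2]))
S=C[190:240,235:272].reshape(-1,3);print('stored',np.median(S,0))
```

```text
t 13.28 q [-0.518 -0.311 -0.656  0.719  0.365 -0.551] z [ 0.57   0.086 -0.817] y [-0.132  0.991  0.012] p [ 0.4505 -0.127   0.2556] F [ -3.9   1.7 -11.3] g 0.0598 0.0
0.03 71 [ 0.5328 -0.1415  0.0302] [ 0.5346 -0.1363  0.0354] [ 0.5486 -0.1298  0.0399]
0.04 82 [ 0.5328 -0.1414  0.0402] [ 0.5342 -0.1367  0.0453] [ 0.5386 -0.1302  0.0494]
0.05 87 [ 0.5326 -0.1417  0.0502] [ 0.5342 -0.1369  0.0551] [ 0.5401 -0.1298  0.0598]
0.06 91 [ 0.5323 -0.1413  0.0605] [ 0.5343 -0.1365  0.0648] [ 0.5385 -0.1297  0.0698]
0.07 149 [ 0.5323 -0.1416  0.07  ] [ 0.5363 -0.1363  0.0763] [ 0.5441 -0.1299  0.08  ]
0.08 127 [ 0.537  -0.1414  0.0801] [ 0.5433 -0.1359  0.0829] [ 0.5501 -0.1299  0.0853]
expected u,v 0.5388744999999999 -0.1319825
tab u [0.5427 0.5603] v [-0.2364 -0.2004] 0.0789676229920354
stored [ 0.7166 -0.1255  0.0239]
```

Run:
```python
from h import *
np.set_printoptions(precision=4,suppress=True)
s,M=st();z=M[:,2];d=cam('wrist');C=cloud(d);P=C[90:185,285:335].reshape(-1,3)
u=np.array([.996,.089,0]);v=np.array([-.089,.996,0])
h=P[(P[:,2]>.04)&(P[:,2]<.07)&((P@u)<.5502)]
f=np.c_[h@u,h@v,h[:,2]];print(f.min(0),np.median(f,0),f.max(0))
s,M=st();z=M[:,2]
c=np.array([f[:,0].min()+.006,(f[:,1].min()+f[:,1].max())/2]);hd=c[0]*u+c[1]*v+[0,0,.062];print('handle',hd)
g=hd+.019*z
print('pre',M.T@(g-.08*z-s['eef_pos']),'grasp',M.T@(g-s['eef_pos']))
```

```text
t 13.33 q [-0.52  -0.311 -0.646  0.73   0.367 -0.555] z [ 0.571  0.086 -0.816] y [-0.134  0.991  0.011] p [ 0.4508 -0.128   0.2599] F [-0.7 -0.1  0.7] g 0.06 0.0
[ 0.5322 -0.1415  0.04  ] [ 0.5343 -0.1366  0.0554] [ 0.5402 -0.1298  0.07  ]
t 13.38 q [-0.523 -0.312 -0.636  0.735  0.368 -0.557] z [ 0.575  0.084 -0.814] y [-0.134  0.991  0.007] p [ 0.4529 -0.1299  0.2654] F [-0.2 -0.   1.1] g 0.0599 0.0
handle [ 0.5482 -0.0872  0.062 ]
pre [0.0369 0.0281 0.1628] grasp [0.0369 0.0281 0.2428]
```

{"fn": "drive_tool", "kwargs": {
  "plan": [
    {"offset": [0.015,0.012,0.041],"yaw": 0},
    {"offset": [0.025,0.02,0.08],"yaw": 0},
    {"offset": [0.037,0.028,0.12],"yaw": 0},
    {"offset": [0.037,0.028,0.155],"yaw": 0},
    {"offset": [0.037,0.028,0.18],"yaw": 0},
    {"offset": [0.037,0.028,0.205],"yaw": 0},
    {"offset": [0.037,0.028,0.225],"yaw": 0},
    {"offset": [0.037,0.028,0.24],"yaw": 0},
    {"offset": [0.037,0.028,0.24],"yaw": 0},
    {"offset": [0.037,0.028,0.24],"yaw": 0}
  ]
}}

```text
clock: 14.22
eef_pos: [0.5621, -0.0899, 0.0539]
ee_rot: [-0.165, 2.511, 0.057]
contact_force: [-0.5, 0.1, 0.5]
gripper_width: 0.0597
gripper_force: 0.0
```

Run:
```python
from h import *
s,M=st();z=M[:,2];d=cam('wrist');save('w2',d['image']);print(M.T@(np.array([.548,-.0865,.062])+.019*z-s['eef_pos']))
```

```text
t 14.22 q [-0.295  0.116 -0.902 -0.03   0.247 -0.351] z [ 0.581  0.08  -0.81 ] y [-0.132  0.991  0.003] p [ 0.5621 -0.0899  0.0539] F [-0.5  0.1  0.5] g 0.0597 0.0
[0.00626412 0.00526462 0.00452547]
```

View pics/w2.png

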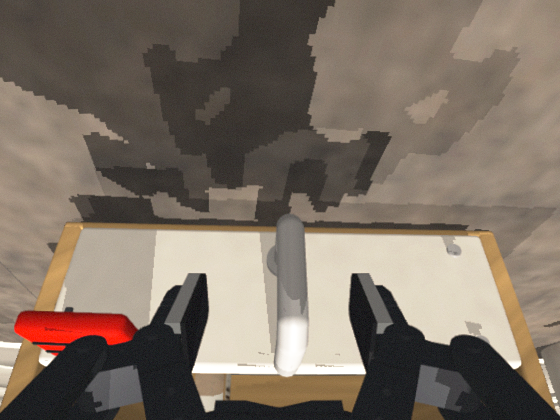

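{"fn": "drive_tool", "kwargs": {
  "plan": [
    {"offset": [0.003,0.002,0.002],"yaw": 0},
    {"offset": [0.006,0.004,0.004],"yaw": 0},
    {"offset": [0.006,0.004,0.004],"yaw": 0}
  ]
}}

```text
clock: 14.52
eef_pos: [0.5568, -0.0851, 0.0458]
ee_rot: [-0.165, 2.512, 0.058]
contact_force: [-0.5, 0.5, -0.3]
gripper_width: 0.0598
gripper_force: 0.0
```

{"fn": "drive_tool", "kwargs": {
  "plan": [
    {"offset": [0,0,0],"yaw": 0},
    {"offset": [0,0,0],"yaw": 0},
    {"offset": [0,0,0],"yaw": 0},
    {"offset": [0,0,0],"yaw": 0},
    {"offset": [0,0,0],"yaw": 0},
    {"offset": [0,0,0],"yaw": 0}
  ],
  "jaw": 0,
  "newtons": 60
}}

```text
clock: 15.02
eef_pos: [0.5576, -0.0852, 0.046]
ee_rot: [-0.165, 2.511, 0.058]
contact_force: [-1.3, 0.5, 4.0]
gripper_width: 0.0099
gripper_force: 58.4
```

Run:
```python
from h import *; import kin
s,M=st();z=M[:,2];p=s['eef_pos'];u=np.array([.996,.089,0])
for k in(.06,.118,.125):print(k,M.T@(-k*u),kin.IK(p-k*u,z,s['q'][:5]))
```

```text
t 15.02 q [-0.287  0.123 -0.925 -0.059  0.243 -0.345] z [ 0.58   0.08  -0.811] y [-0.132  0.991  0.003] p [ 0.5576 -0.0852  0.046 ] F [-1.3  0.5  4. ] g 0.0099 58.4
0.06 [ 0.04858989  0.00259865 -0.03510047] (array([-0.35327504,  0.01935313, -1.03820691, -0.0542504 ,  0.27952298]), np.float64(1.0545292551130054e-15))
0.118 [ 0.09556011  0.00511069 -0.06903093] (array([-0.44093739, -0.08966064, -1.13311815, -0.01688026,  0.32580412]), np.float64(1.4744119488478742e-09))
0.125 [ 0.10122893  0.00541386 -0.07312599] (array([-0.45388748, -0.1026285 , -1.14      , -0.00408737,  0.33264481]), np.float64(0.002829410471858827))
```

{"fn": "drive_tool", "kwargs": {
  "plan": [
    {"offset": [0.0081,0.0004,-0.0059],"yaw": 0},
    {"offset": [0.0162,0.0009,-0.0117],"yaw": 0},
    {"offset": [0.0243,0.0013,-0.0176],"yaw": 0},
    {"offset": [0.0324,0.0017,-0.0234],"yaw": 0},
    {"offset": [0.0405,0.0022,-0.0293],"yaw": 0},
    {"offset": [0.0486,0.0026,-0.0351],"yaw": 0},
    {"offset": [0.0567,0.003,-0.041],"yaw": 0},
    {"offset": [0.0648,0.0035,-0.0468],"yaw": 0},
    {"offset": [0.0729,0.0039,-0.0527],"yaw": 0},
    {"offset": [0.081,0.0043,-0.0585],"yaw": 0},
    {"offset": [0.0891,0.0048,-0.0644],"yaw": 0},
    {"offset": [0.0955,0.0051,-0.069],"yaw": 0}
  ]
}}

```text
clock: 16.02
eef_pos: [0.4391, -0.0957, 0.046]
ee_rot: [-0.165, 2.511, 0.058]
contact_force: [11.8, 3.6, -4.0]
gripper_width: 0.0102
gripper_force: 60.7
```

{"fn": "drive_tool", "kwargs": {
  "plan": [
    {"offset": [0.0,0.0,-0.0],"yaw": 0},
    {"offset": [0.0,0.0,0.0],"yaw": 0}
  ]
}}

```text
clock: 16.18
eef_pos: [0.4392, -0.0957, 0.046]
ee_rot: [-0.164, 2.511, 0.058]
contact_force: [5.2, 3.1, 1.4]
gripper_width: 0.0103
gripper_force: 62.5
```

Run:
```python
from h import *
s,M=st();u=np.array([.996,.089,0]);print('moved',(np.array([.5576,-.0852,.046])-s['eef_pos'])@u, M.T@(-.01*u+[0,0,.004]))
```

```text
t 16.18 q [-0.441 -0.092 -1.135 -0.016  0.326 -0.48 ] z [ 0.58   0.08  -0.811] y [-0.132  0.991  0.004] p [ 0.4392 -0.0957  0.046 ] F [5.2 3.1 1.4] g 0.0103 62.5
moved 0.11885493416970903 [ 0.00575611  0.00044404 -0.00909196]
```

{"fn": "drive_tool", "kwargs": {
  "plan": [
    {"offset": [0.0018,0.0001,-0.003],"yaw": 0},
    {"offset": [0.0036,0.0003,-0.006],"yaw": 0},
    {"offset": [0.0036,0.0003,-0.006],"yaw": 0}
  ]
}}

```text
clock: 16.43
eef_pos: [0.4327, -0.0963, 0.0485]
ee_rot: [-0.165, 2.515, 0.06]
contact_force: [6.4, 5.7, -15.0]
gripper_width: 0.0101
gripper_force: 61.5
```

Run:
```python
from h import *
s,M=st();u=np.array([.996,.089,0]);print('moved',(np.array([.5576,-.0852,.046])-s['eef_pos'])@u, M.T@(-.01*u+[0,0,.004]))
```

```text
t 16.43 q [-0.453 -0.11  -1.135  0.009  0.332 -0.492] z [ 0.577  0.081 -0.813] y [-0.132  0.991  0.005] p [ 0.4327 -0.0963  0.0485] F [  6.4   5.7 -15. ] g 0.0101 61.5
moved 0.12536614315127062 [ 0.00578849  0.00045725 -0.00907072]
```

{"fn": "drive_tool", "kwargs": {
  "plan": [
    {"offset": [0,0,0],"yaw": 0},
    {"offset": [0,0,0],"yaw": 0},
    {"offset": [0,0,0],"yaw": 0},
    {"offset": [0,0,0],"yaw": 0},
    {"offset": [0,0,0],"yaw": 0},
    {"offset": [0,0,0],"yaw": 0}
  ],
  "jaw": 0.06
}}

```text
clock: 16.93
eef_pos: [0.4337, -0.0966, 0.049]
ee_rot: [-0.165, 2.513, 0.059]
contact_force: [-0.7, -0.5, 1.4]
gripper_width: 0.0596
gripper_force: 0.0
```

{"fn": "drive_tool", "kwargs": {
  "plan": [
    {"offset": [0,0,-0.03],"yaw": 0},
    {"offset": [0,0,-0.06],"yaw": 0},
    {"offset": [0,0,-0.1],"yaw": 0},
    {"offset": [0,0,-0.14],"yaw": 0},
    {"offset": [0,0,-0.16],"yaw": 0},
    {"offset": [0,0,-0.16],"yaw": 0}
  ]
}}

```text
clock: 17.43
eef_pos: [0.3407, -0.1106, 0.1833]
ee_rot: [-0.165, 2.51, 0.054]
contact_force: [0.8, -0.2, 0.7]
gripper_width: 0.0599
gripper_force: 0.0
```

Run:
```python
from h import *
np.set_printoptions(precision=4,suppress=True)
s,M=st();u=np.array([.996,.089,0]);v=np.array([-.089,.996,0])
d=cam('wrist');save('w3',d['image'])
t=cam('top');C=cloud(t).reshape(-1,3)
h=np.c_[C@u,C@v,C[:,2]]
for n,Q in(('top',C),('wrist',cloud(d).reshape(-1,3))):
    h=np.c_[Q@u,Q@v,Q[:,2]]
    a=h[(abs(h[:,2]-.055)<.015)&(h[:,1]>-.16)&(h[:,1]<-.1)&(h[:,0]>.38)&(h[:,0]<.5)]
    print(n,len(a),np.percentile(a,[1,50,99],axis=0) if len(a) else '')
    # panel top
    a=h[(abs(h[:,2]-.083)<.003)&(h[:,1]>-.05)&(h[:,1]<0.0)&(h[:,0]>.4)&(h[:,0]<.6)];print('panel top',len(a),np.percentile(a,[2,50,98],axis=0) if len(a) else '')
```

```text
t 17.43 q [-0.71  -0.514 -0.94   0.694  0.453 -0.736] z [ 0.582  0.077 -0.809] y [-0.131  0.991  0.   ] p [ 0.3407 -0.1106  0.1833] F [ 0.8 -0.2  0.7] g 0.0599 0.0
top 63 [[ 0.4233 -0.1589  0.041 ]
 [ 0.4694 -0.1284  0.0544]
 [ 0.4705 -0.1019  0.0694]]
panel top 43 [[ 0.4691 -0.0482  0.0802]
 [ 0.4756 -0.0328  0.0836]
 [ 0.5874 -0.0063  0.0856]]
wrist 1709 [[ 0.4225 -0.1594  0.0404]
 [ 0.4689 -0.1325  0.0558]
 [ 0.4705 -0.1006  0.0697]]
panel top 199 [[ 0.469  -0.0495  0.0801]
 [ 0.4725 -0.0367  0.0816]
 [ 0.4782 -0.0226  0.0827]]
```

View pics/w3.png

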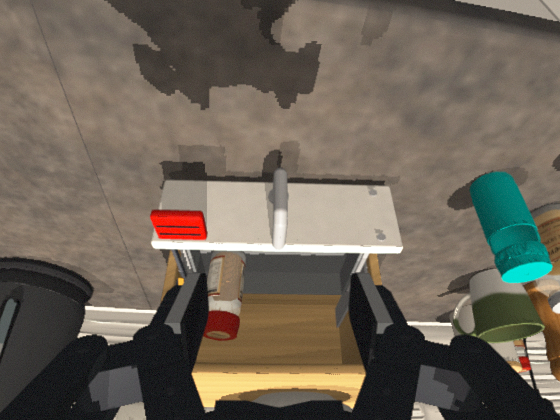

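The tray is out and clear of the hand. The wrist view shows the handle at (280,205), the tab at (180,225) and the stored jar standing at (225,295). To confirm the lock, I'll measure the travel with the same features as before.

Run:
```python
from h import *
np.set_printoptions(precision=4,suppress=True)
u=np.array([.996,.089,0]);v=np.array([-.089,.996,0])
s,M=st();d=cam('wrist');Q=cloud(d);im=d['image'].astype(int)
h=np.stack([Q@u,Q@v,Q[...,2]],-1)
a=h[160:255,265:300].reshape(-1,3);a=a[(a[:,2]>.04)&(a[:,2]<.07)&(a[:,0]<.45)];print('handle (before min .5322 med .5343)',a.min(0),np.median(a,0),a.max(0))
red=(im[...,0]>150)&(im[...,1]<60)&(np.arange(420)[:,None]<280)&(np.arange(560)[None]<230)
T=h[red];T=T[abs(T[:,2]-.08)<.006];print('tab (before .5427 .5603 / -.2364 -.2004)',np.percentile(T[:,:2],[2,98],axis=0).ravel())
f=h[190:240,300:390].reshape(-1,3);print('face',np.median(f[(f[:,2]<.075)],0))
a=cam('side');Q=cloud(a);im=a['image'].astype(int);h=np.stack([Q@u,Q@v,Q[...,2]],-1)
red=(im[...,0]>130)&(im[...,1]<50);T=h[red];T=T[(abs(T[:,2]-.08)<.006)&(T[:,1]<-.15)];print('side tab',len(T),np.percentile(T[:,:2],[2,98],axis=0).ravel())
```

```text
t 17.53 q [-0.706 -0.508 -0.946  0.683  0.451 -0.731] z [ 0.58   0.078 -0.811] y [-0.13   0.991  0.002] p [ 0.3417 -0.1104  0.1798] F [ 0.5 -1.1 -0.4] g 0.06 0.0
handle (before min .5322 med .5343) [ 0.4218 -0.1415  0.0401] [ 0.4241 -0.1358  0.0556] [ 0.4298 -0.1295  0.0699]
tab (before .5427 .5603 / -.2364 -.2004) [ 0.4325 -0.2413  0.4651 -0.2004]
face [ 0.4692 -0.0721  0.0435]Traceback (most recent call last):
  File "<stdin>", line 11, in <module>
    return _quantile_unchecked(
        a, q, axis, out, overwrite_input, method, keepdims, weights)
    return _ureduce(a,
                    func=_quantile_ureduce_func,
    ...<5 lines>...
                    overwrite_input=overwrite_input,
                    method=method)
    r = func(a, **kwargs)
    result = _quantile(arr,
                       quantiles=q,
    ...<2 lines>...
                       out=out,
                       weights=wgt)
    slices_having_nans = np.isnan(arr[-1, ...])
                                  ~~~^^^^^^^^^
IndexError: index -1 is out of bounds for axis 0 with size 0
```

Travel is about 110 mm plus the unknown starting gap, so I can't be sure it locked. I'll re-grip the handle and push in slightly as a test.

{"fn": "drive_tool", "kwargs": {
  "plan": [
    {"offset": [0,0,0.04],"yaw": 0},
    {"offset": [-0.002,0,0.08],"yaw": 0},
    {"offset": [-0.005,0,0.12],"yaw": 0},
    {"offset": [-0.008,0,0.15],"yaw": 0},
    {"offset": [-0.008,0,0.17],"yaw": 0},
    {"offset": [-0.008,0,0.17],"yaw": 0}
  ]
}}

```text
clock: 18.13
eef_pos: [0.4454, -0.0924, 0.04]
ee_rot: [-0.168, 2.52, 0.065]
contact_force: [-1.4, 0.7, -1.0]
gripper_width: 0.0598
gripper_force: 0.0
```

{"fn": "drive_tool", "kwargs": {
  "plan": [
    {"offset": [0,0,0],"yaw": 0},
    {"offset": [0,0,0],"yaw": 0},
    {"offset": [0,0,0],"yaw": 0},
    {"offset": [0,0,0],"yaw": 0},
    {"offset": [0,0,0],"yaw": 0},
    {"offset": [0,0,0],"yaw": 0}
  ],
  "jaw": 0
}}

```text
clock: 18.63
eef_pos: [0.4465, -0.0951, 0.047]
ee_rot: [-0.165, 2.511, 0.059]
contact_force: [-3.9, 4.9, 6.1]
gripper_width: 0.0103
gripper_force: 58.4
```

{"fn": "drive_tool", "kwargs": {
  "plan": [
    {"offset": [-0.0016,0,0.0012],"yaw": 0},
    {"offset": [-0.0024,0,0.0018],"yaw": 0},
    {"offset": [-0.0024,0,0.0018],"yaw": 0}
  ]
}}

```text
clock: 18.88
eef_pos: [0.4484, -0.0949, 0.0467]
ee_rot: [-0.164, 2.512, 0.058]
contact_force: [-47.2, -0.5, 49.6]
gripper_width: 0.0103
gripper_force: 65.8
```

Run:
```python
from h import *
s,M=st();u=np.array([.996,.089,0]);print(s['eef_pos']@u)
```

```text
t 18.88 q [-0.425 -0.076 -1.119 -0.021  0.317 -0.465] z [ 0.58   0.08  -0.811] y [-0.131  0.991  0.004] p [ 0.4484 -0.0949  0.0467] F [-47.2  -0.5  49.6] g 0.0103 65.8
0.43815245417524423
```

It's firmly locked: pushing in was met with 47 N. I'm releasing the handle, backing off and moving to the jar.

{"fn": "drive_tool", "kwargs": {
  "plan": [
    {"offset": [0,0,0],"yaw": 0},
    {"offset": [0,0,0],"yaw": 0},
    {"offset": [0,0,0],"yaw": 0},
    {"offset": [0,0,0],"yaw": 0}
  ],
  "jaw": 0.06
}}

```text
clock: 19.22
eef_pos: [0.4494, -0.095, 0.0463]
ee_rot: [-0.165, 2.512, 0.058]
contact_force: [0.0, -0.1, -0.4]
gripper_width: 0.0584
gripper_force: 0.0
```

{"fn": "drive_tool", "kwargs": {
  "plan": [
    {"offset": [0,0,-0.03],"yaw": 0},
    {"offset": [0,0,-0.07],"yaw": 0},
    {"offset": [0,0,-0.11],"yaw": 0},
    {"offset": [0,0,-0.15],"yaw": 0},
    {"offset": [0,0,-0.17],"yaw": 0},
    {"offset": [0,0,-0.17],"yaw": 0}
  ]
}}

```text
clock: 19.72
eef_pos: [0.3501, -0.1094, 0.1884]
ee_rot: [-0.165, 2.509, 0.054]
contact_force: [1.1, -0.9, 1.4]
gripper_width: 0.06
gripper_force: 0.0
```

Run:
```python
from h import *; import kin
s,M=st();z=M[:,2];g=np.array([.380,.212,.076])+.019*z
pre=g-.13*z;print('pre',pre,M.T@(pre-s['eef_pos']),kin.IK(pre,z),kin.IK(g,z))
```

```text
t 19.72 q [-0.677 -0.505 -0.926  0.685  0.439 -0.703] z [ 0.583  0.077 -0.809] y [-0.131  0.991  0.   ] p [ 0.3501 -0.1094  0.1884] F [ 1.1 -0.9  1.4] g 0.06 0.0
pre [0.31533535 0.20346925 0.16581486] [0.00809082 0.31474856 0.02212887] (array([ 0.93937989, -0.46105703, -0.96780765,  0.59906883, -0.43882448]), np.float64(9.780060191585843e-15)) (array([ 0.74096645, -0.13488972, -1.11346687,  0.05524523, -0.34322723]), np.float64(1.635032988868398e-11))
```

Run:
```python
from h import *; import kin
s,M=st();z=M[:,2];p=s['eef_pos']
m=np.array([.42,.05,.21]);e=np.array([.325,.205,.175])
for a,b in((p,m),(m,e)):
    for t in(0,.33,.67,1):print(kin.IK(a+t*(b-a),z))
print(M.T@(m-p),M.T@(e-m))
```

```text
t 19.72 q [-0.677 -0.505 -0.926  0.685  0.439 -0.703] z [ 0.583  0.077 -0.809] y [-0.131  0.991  0.   ] p [ 0.3501 -0.1094  0.1884] F [ 1.1 -0.9  1.4] g 0.06 0.0
(array([-0.67894958, -0.50479488, -0.92611006,  0.68530272,  0.43967611]), np.float64(2.0737270089140616e-10))
(array([-0.40582383, -0.55760029, -0.94344912,  0.6270659 ,  0.30531509]), np.float64(4.219953005868742e-10))
(array([-0.12598558, -0.55258989, -0.93364179,  0.57745229,  0.15000716]), np.float64(1.1141039408972692e-09))
(array([ 0.10854941, -0.49869173, -0.89851902,  0.54298636,  0.01328877]), np.float64(1.060356520136441e-12))
(array([ 0.10854941, -0.49869173, -0.89851902,  0.54298636,  0.01328877]), np.float64(1.060356520136441e-12))
(array([ 0.35967584, -0.53948147, -0.94115637,  0.5534881 , -0.13350609]), np.float64(2.3339305966000602e-11))
(array([ 0.64540894, -0.52532652, -0.9564827 ,  0.57581556, -0.29321588]), np.float64(5.625875976385797e-10))
(array([ 0.90925331, -0.45380042, -0.94239109,  0.60485195, -0.42514819]), np.float64(3.2512076039660594e-09))
[-0.08561515  0.14892115  0.03555601] [ 0.08039381  0.16608276 -0.0151113 ]
```

{"fn": "drive_tool", "kwargs": {
  "plan": [
    {"offset": [-0.017,0.03,0.007],"yaw": 0},
    {"offset": [-0.034,0.06,0.014],"yaw": 0},
    {"offset": [-0.051,0.09,0.021],"yaw": 0},
    {"offset": [-0.068,0.119,0.028],"yaw": 0},
    {"offset": [-0.086,0.149,0.036],"yaw": 0},
    {"offset": [-0.07,0.182,0.033],"yaw": 0},
    {"offset": [-0.054,0.215,0.03],"yaw": 0},
    {"offset": [-0.038,0.248,0.027],"yaw": 0},
    {"offset": [-0.022,0.281,0.024],"yaw": 0},
    {"offset": [-0.006,0.315,0.02],"yaw": 0},
    {"offset": [-0.006,0.315,0.02],"yaw": 0},
    {"offset": [-0.006,0.315,0.02],"yaw": 0}
  ],
  "jaw": 0.075
}}

```text
clock: 20.72
eef_pos: [0.3508, 0.1556, 0.1789]
ee_rot: [-0.164, 2.516, 0.059]
contact_force: [0.2, -0.1, -0.2]
gripper_width: 0.0752
gripper_force: 0.0
```

Run:
```python
from h import *
np.set_printoptions(precision=4,suppress=True)
s,M=st();d=cam('wrist');save('w4',d['image']);C=cloud(d);im=cv2.cvtColor(d['image'],cv2.COLOR_RGB2HSV)
m=(((im[...,0]<7)|(im[...,0]>173))&(im[...,1]>140)&(im[...,2]>80))
P=C[m];k=(P[:,2]>.09)&(P[:,2]<.112)&(np.hypot(P[:,0]-.38,P[:,1]-.212)<.05);P=P[k];lo,hi=np.percentile(P,[2,98],axis=0);print(len(P),lo,hi,(lo+hi)/2)
v,u=np.where(m);print(u[k].mean() if len(u)==len(k) else '',v[k].mean())
T=P[abs(P[:,2]-.106)<.004];lo,hi=np.percentile(T,[1,99],axis=0);c=(lo+hi)/2;print(len(T),hi-lo,c)
s,M=st();z=M[:,2]
for c in(np.array([.380,.212,.076]),np.r_[c[:2],.076]):print(M.T@(c+.019*z-s['eef_pos']))
```

```text
t 20.72 q [ 0.657 -0.525 -0.972  0.568 -0.293  0.442] z [ 0.576  0.08  -0.813] y [-0.132  0.991  0.005] p [0.3508 0.1556 0.1789] F [ 0.2 -0.1 -0.2] g 0.0752 0.0
2839 [0.36   0.1889 0.0906] [0.3998 0.2296 0.106 ] [0.3799 0.2092 0.0983]
357.0760831278619 188.8594575554773
1718 [0.0415 0.0412 0.0041] [0.3815 0.2102 0.1042]
t 20.77 q [ 0.67  -0.523 -0.971  0.569 -0.296  0.45 ] z [ 0.575  0.084 -0.814] y [-0.137  0.991  0.006] p [0.349  0.1593 0.1783] F [-0.9 -0.  -1.1] g 0.0753 0.0
[0.0287 0.0473 0.1245]
[0.0277 0.0453 0.1252]
```

View pics/w4.png

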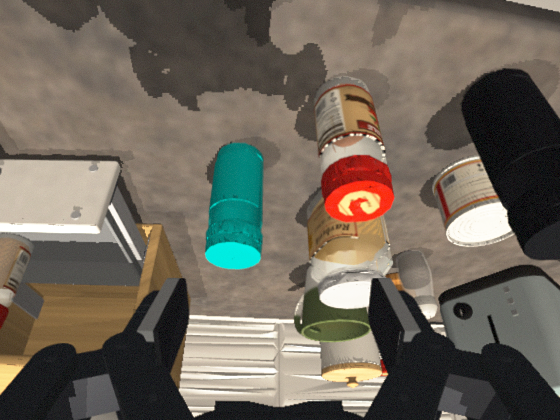

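The wrist view shows the small red-capped spice jar at cap (357,189), turquoise at (235,205), black at (515,150) and the honey jar behind. The jar's axis is at about (0.380, 0.211), so I'm approaching it now.

{"fn": "drive_tool", "kwargs": {
  "plan": [
    {"offset": [0.014,0.023,0.0],"yaw": 0},
    {"offset": [0.028,0.046,0.0],"yaw": 0},
    {"offset": [0.028,0.046,0.025],"yaw": 0},
    {"offset": [0.028,0.046,0.05],"yaw": 0},
    {"offset": [0.028,0.046,0.075],"yaw": 0},
    {"offset": [0.028,0.046,0.1],"yaw": 0},
    {"offset": [0.028,0.046,0.12],"yaw": 0},
    {"offset": [0.028,0.046,0.125],"yaw": 0},
    {"offset": [0.028,0.046,0.125],"yaw": 0},
    {"offset": [0.028,0.046,0.125],"yaw": 0}
  ]
}}

```text
clock: 21.6
eef_pos: [0.3942, 0.2069, 0.0612]
ee_rot: [-0.164, 2.518, 0.058]
contact_force: [-0.4, 0.0, 0.2]
gripper_width: 0.0752
gripper_force: 0.0
```

Run:
```python
from h import *
s,M=st();z=M[:,2];print(M.T@(np.array([.3803,.2107,.076])+.019*z-s['eef_pos']))
```

```text
t 21.6 q [ 0.707 -0.143 -1.112  0.062 -0.319  0.488] z [ 0.575  0.079 -0.815] y [-0.131  0.991  0.004] p [0.3942 0.2069 0.0612] F [-0.4  0.   0.2] g 0.0752 0.0
[ 0.00220321  0.00568759 -0.00075141]
```

{"fn": "drive_tool", "kwargs": {
  "plan": [
    {"offset": [0.002,0.0055,0],"yaw": 0},
    {"offset": [0.002,0.0055,0],"yaw": 0}
  ]
}}

```text
clock: 21.77
eef_pos: [0.3922, 0.2134, 0.0611]
ee_rot: [-0.164, 2.516, 0.06]
contact_force: [0.1, 0.7, -0.9]
gripper_width: 0.075
gripper_force: 0.0
```

{"fn": "drive_tool", "kwargs": {
  "plan": [
    {"offset": [0,0,0],"yaw": 0},
    {"offset": [0,0,0],"yaw": 0},
    {"offset": [0,0,0],"yaw": 0},
    {"offset": [0,0,0],"yaw": 0},
    {"offset": [0,0,0],"yaw": 0},
    {"offset": [0,0,0],"yaw": 0}
  ],
  "jaw": 0.03,
  "newtons": 30
}}

```text
clock: 22.27
eef_pos: [0.3927, 0.2126, 0.0606]
ee_rot: [-0.164, 2.516, 0.059]
contact_force: [-2.5, -0.7, 6.2]
gripper_width: 0.0436
gripper_force: 29.6
```

Run:
```python
from h import *
s,M=st();print('up',M.T@[0,0,.13])
```

```text
t 22.27 q [ 0.726 -0.135 -1.109  0.06  -0.329  0.505] z [ 0.576  0.08  -0.813] y [-0.131  0.991  0.005] p [0.3927 0.2126 0.0606] F [-2.5 -0.7  6.2] g 0.0436 29.6
up [-0.07563405  0.00060337 -0.10573139]
```

{"fn": "drive_tool", "kwargs": {
  "plan": [
    {"offset": [-0.006,0,-0.008],"yaw": 0},
    {"offset": [-0.017,0,-0.024],"yaw": 0},
    {"offset": [-0.029,0,-0.041],"yaw": 0},
    {"offset": [-0.041,0,-0.057],"yaw": 0},
    {"offset": [-0.052,0,-0.073],"yaw": 0},
    {"offset": [-0.064,0,-0.09],"yaw": 0},
    {"offset": [-0.076,0.0006,-0.106],"yaw": 0},
    {"offset": [-0.076,0.0006,-0.106],"yaw": 0}
  ]
}}

```text
clock: 22.93
eef_pos: [0.3939, 0.2135, 0.1946]
ee_rot: [-0.163, 2.513, 0.062]
contact_force: [1.3, 0.9, 0.4]
gripper_width: 0.0434
gripper_force: 30.9
```

Run:
```python
from h import *
np.set_printoptions(precision=4,suppress=True)
s,M=st();t=cam('top');C=cloud(t);u=np.array([.996,.089,0]);v=np.array([-.089,.996,0])
save('t2',cv2.resize(t['image'][180:280,290:430],None,fx=5,fy=5,interpolation=2))
U=C@u;V=C@v;Z=C[...,2];im=t['image']
hsv=cv2.cvtColor(im,cv2.COLOR_RGB2HSV)
m=(abs(Z-.014)<.008)&(U>.47)&(U<.58)&(V>-.235)&(V<-.03)
for a in np.arange(-.22,-.03,.02):
    k=m&(abs(V-a)<.01);print(round(a,2),k.sum(),np.median(hsv[k],0) if k.any() else '',U[k].min() if k.any() else '',U[k].max() if k.any() else '')
```

```text
t 22.93 q [ 0.726 -0.35  -0.848  0.531 -0.328  0.505] z [ 0.579  0.082 -0.811] y [-0.131  0.991  0.007] p [0.3939 0.2135 0.1946] F [1.3 0.9 0.4] g 0.0434 30.9
-0.22 156 [ 17.   16.  160.5] 0.5043138042247944 0.5790770480544075
-0.2 153 [ 17.  16. 162.] 0.4701054928515608 0.5783952403984408
-0.18 157 [ 17.  16. 162.] 0.4705420833102946 0.5798758305491786
-0.16 152 [ 18.  16. 162.] 0.47005113776406005 0.5798500911329115
-0.14 152 [ 18.  16. 162.] 0.5054861758304846 0.5799516712449292
-0.12 152 [ 16.   68.5 180. ] 0.47002037847953604 0.5795147274075881
-0.1 150 [ 16. 121. 196.] 0.470114081618148 0.5796269532500761
-0.08 151 [ 16. 121. 196.] 0.47006125155162515 0.5796989991592273
-0.06 147 [ 16. 119. 187.] 0.47077287931004413 0.579894518810334
-0.04 93 [ 18.  16. 151.] 0.47014331508427504 0.5798108394713721
```

View pics/t2.png

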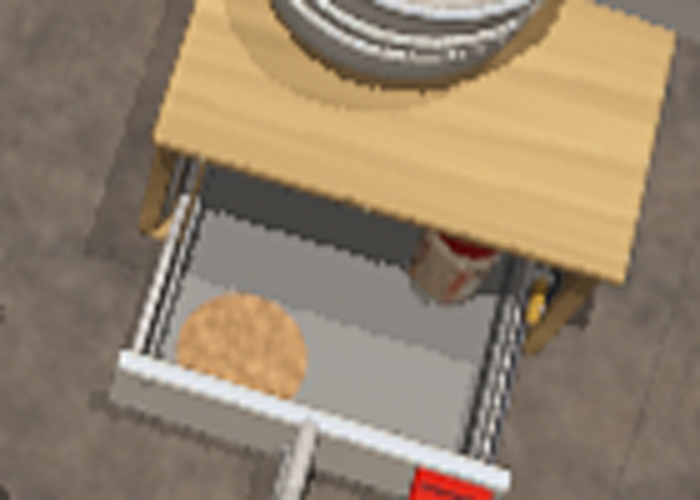

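The top crop shows the cork disc at crop (243,350), about top pixel (339,250). Its near edge is hidden by the panel. The stored jar stands at crop (455,265). I'll fit the disc.

Run:
```python
from h import *; import kin
from scipy.optimize import least_squares
np.set_printoptions(precision=4,suppress=True)
t=cam('top');hsv=cv2.cvtColor(t['image'],cv2.COLOR_RGB2HSV)
m=((hsv[...,1]>70)&(hsv[...,0]>8)&(hsv[...,0]<24)).astype(np.uint8);m[:236]=0;m[264:]=0;m[:,:320]=0;m[:,356:]=0
c=max(cv2.findContours(m,cv2.RETR_EXTERNAL,cv2.CHAIN_APPROX_NONE)[0],key=cv2.contourArea)[:,0]
P=ray(t,c,.0145)[:,:2];u=np.array([.996,.089]);v=np.array([-.089,.996]);Q=np.c_[P@u,P@v]
Q=Q[Q[:,0]>.515]
o=least_squares(lambda x:np.hypot(Q[:,0]-x[0],Q[:,1]-x[1])-.0395,[.5245,-.0895],loss='soft_l1',f_scale=.001);print(len(Q),o.x,np.abs(o.fun).mean())
sp=o.x[0]*u+o.x[1]*v;print('spot',sp)
s,M=st();z=M[:,2];p=s['eef_pos']
# target TCP: jar axis = grasp point -.001x
ab=np.r_[sp+[.001,0],.2]+.019*z*[1,1,0]; mid=np.array([.46,.10,.2]);
print('offs mid',M.T@(mid-p),'over',M.T@(ab-p),'target xy',ab)
for q in(p,mid,ab):print(kin.IK(q,z))
```

```text
40 [ 0.522  -0.0884] 0.0008987755925014941
spot [ 0.5278 -0.0416]
t 23.03 q [ 0.726 -0.347 -0.854  0.527 -0.328  0.505] z [ 0.576  0.08  -0.813] y [-0.131  0.991  0.005] p [0.3927 0.2126 0.1908] F [-0.2 -0.6 -1.3] g 0.0435 30.9
offs mid [-0.0479 -0.1204  0.0223] over [-0.0977 -0.2697  0.0569] target xy [ 0.5397 -0.0401  0.2   ]
(array([ 0.7269, -0.3468, -0.8541,  0.527 , -0.3286]), np.float64(4.434729554336397e-15))
(array([ 0.2623, -0.3581, -0.8522,  0.4596, -0.0718]), np.float64(4.397863278816338e-12))
(array([-0.1812, -0.1737, -0.7263,  0.4218,  0.1839]), np.float64(4.226884996304337e-13))
```

{"fn": "drive_tool", "kwargs": {
  "plan": [
    {"offset": [-0.005,-0.013,0.003],"yaw": 0},
    {"offset": [-0.014,-0.039,0.01],"yaw": 0},
    {"offset": [-0.024,-0.07,0.017],"yaw": 0},
    {"offset": [-0.035,-0.102,0.025],"yaw": 0},
    {"offset": [-0.046,-0.134,0.033],"yaw": 0},
    {"offset": [-0.057,-0.166,0.04],"yaw": 0},
    {"offset": [-0.068,-0.198,0.048],"yaw": 0},
    {"offset": [-0.078,-0.228,0.056],"yaw": 0},
    {"offset": [-0.086,-0.25,0.061],"yaw": 0},
    {"offset": [-0.091,-0.264,0.064],"yaw": 0},
    {"offset": [-0.0925,-0.2695,0.0656],"yaw": 0},
    {"offset": [-0.0925,-0.2695,0.0656],"yaw": 0}
  ]
}}

```text
clock: 24.03
eef_pos: [0.5399, -0.0407, 0.188]
ee_rot: [-0.162, 2.52, 0.058]
contact_force: [0.6, 0.0, -1.3]
gripper_width: 0.0435
gripper_force: 31.1
```

{"fn": "drive_tool", "kwargs": {
  "plan": [
    {"offset": [0,0,0],"yaw": 0},
    {"offset": [0,0,0],"yaw": 0}
  ]
}}

```text
clock: 24.2
eef_pos: [0.5396, -0.0388, 0.189]
ee_rot: [-0.166, 2.518, 0.059]
contact_force: [1.0, 0.1, -0.9]
gripper_width: 0.0434
gripper_force: 31.1
```

Run:
```python
from h import *
np.set_printoptions(precision=4,suppress=True)
s,M=st();z=M[:,2];p=s['eef_pos']
tg=np.array([.530,-.042,0])+.019*z;print('xy err',(tg-p)[:2])
d=cam('side');C=cloud(d);im=d['image'].astype(int)
r=(im[...,0]>120)&(im[...,1]<60)&(im[...,2]<60);P=C[r];P=P[(P[:,2]>.17)&(P[:,0]>.4)];
if len(P):print('cap',len(P),np.percentile(P,[3,50,97],axis=0))
# jar points: tilt from cloud near hand
Q=C.reshape(-1,3);Q=Q[(np.hypot(Q[:,0]-.53,Q[:,1]+.042)<.04)&(Q[:,2]>.09)&(Q[:,2]<.30)]
for a in np.arange(.1,.29,.02):
    k=abs(Q[:,2]-a)<.01
    if k.sum()>5:print(round(a,2),k.sum(),np.percentile(Q[k][:,:2],[3,97],axis=0).ravel())
# descent to jar bottom z .015: grip z was .0606 when bottom 0
dz=.0606+.014+.001-p[2];print('dz',dz,M.T@np.r_[(tg-p)[:2],dz])
save('s3',cv2.resize(d['image'][130:250,280:420],None,fx=5,fy=5,interpolation=2))
```

```text
t 24.2 q [-0.177 -0.163 -0.747  0.392  0.182 -0.253] z [ 0.574  0.081 -0.815] y [-0.132  0.991  0.005] p [ 0.5396 -0.0388  0.189 ] F [ 1.   0.1 -0.9] g 0.0434 31.1
xy err [ 0.0013 -0.0017]
0.14 79 [ 0.5015 -0.0511  0.5324 -0.0167]
0.16 89 [ 0.5011 -0.0544  0.5356 -0.0166]
0.18 81 [ 0.5019 -0.0529  0.5277 -0.0135]
0.2 100 [ 0.5026 -0.0681  0.5286 -0.0053]
0.22 63 [ 0.5022 -0.072   0.5185 -0.0081]
0.24 11 [ 0.4972 -0.0715  0.5291 -0.0205]
dz -0.11335402778496328 [ 0.0649 -0.0024  0.093 ]
```

View pics/s3.png

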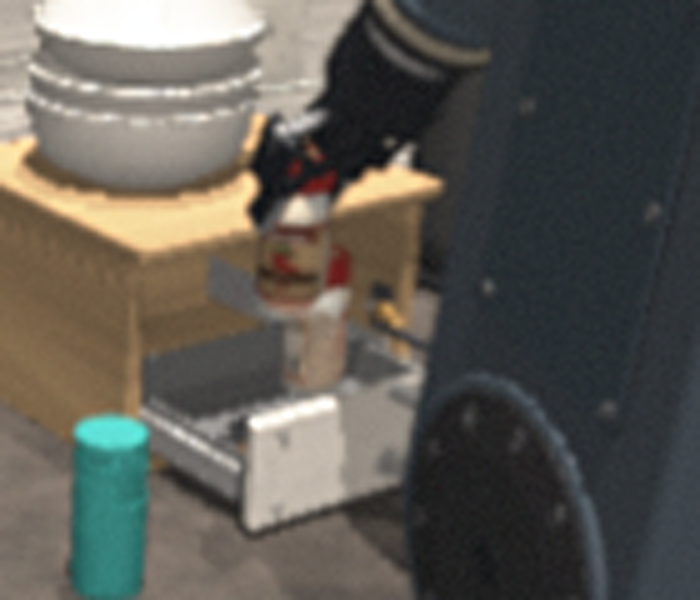

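{"fn": "drive_tool", "kwargs": {
  "plan": [
    {"offset": [0.004,-0.002,0.006],"yaw": 0},
    {"offset": [0.012,-0.0024,0.017],"yaw": 0},
    {"offset": [0.02,-0.0024,0.029],"yaw": 0},
    {"offset": [0.028,-0.0024,0.04],"yaw": 0},
    {"offset": [0.036,-0.0024,0.052],"yaw": 0},
    {"offset": [0.044,-0.0024,0.063],"yaw": 0},
    {"offset": [0.051,-0.0024,0.073],"yaw": 0},
    {"offset": [0.056,-0.0024,0.08],"yaw": 0},
    {"offset": [0.059,-0.0024,0.085],"yaw": 0},
    {"offset": [0.061,-0.0024,0.088],"yaw": 0},
    {"offset": [0.061,-0.0024,0.088],"yaw": 0},
    {"offset": [0.061,-0.0024,0.088],"yaw": 0}
  ]
}}

```text
clock: 25.25
eef_pos: [0.5422, -0.0414, 0.0827]
ee_rot: [-0.165, 2.517, 0.058]
contact_force: [0.0, 0.6, -0.9]
gripper_width: 0.0432
gripper_force: 31.1
```

Run:
```python
from h import *
s,M=st();z=M[:,2];p=s['eef_pos'];tg=np.array([.530,-.042,0])+.019*z
print('xy err',(tg-p)[:2],'bottom above disc',p[2]-.0746, M.T@np.r_[(tg-p)[:2],.0746-p[2]])
```

```text
t 25.25 q [-0.183 -0.002 -0.928  0.049  0.184 -0.257] z [ 0.575  0.08  -0.814] y [-0.132  0.991  0.004] p [ 0.5422 -0.0414  0.0827] F [ 0.   0.6 -0.9] g 0.0432 31.1
xy err [-0.0012605   0.00092242] bottom above disc 0.008148906579030862 [0.00565509 0.00104719 0.00598062]
```

{"fn": "drive_tool", "kwargs": {
  "plan": [
    {"offset": [0.0015,0.0005,0.0015],"yaw": 0},
    {"offset": [0.003,0.001,0.003],"yaw": 0},
    {"offset": [0.0043,0.001,0.0045],"yaw": 0},
    {"offset": [0.0055,0.001,0.006],"yaw": 0},
    {"offset": [0.0055,0.001,0.006],"yaw": 0}
  ]
}}

```text
clock: 25.67
eef_pos: [0.5413, -0.0407, 0.0747]
ee_rot: [-0.165, 2.517, 0.058]
contact_force: [-0.1, -0.1, -0.2]
gripper_width: 0.0436
gripper_force: 31.2
```

Run:
```python
from h import *
s,M=st();print(s['eef_pos'][2]-.0746)
```

```text
t 25.67 q [-0.181  0.012 -0.943  0.02   0.183 -0.255] z [ 0.576  0.08  -0.813] y [-0.132  0.991  0.004] p [ 0.5413 -0.0407  0.0747] F [-0.1 -0.1 -0.2] g 0.0436 31.2
6.192845955690918e-05
```

{"fn": "drive_tool", "kwargs": {
  "plan": [
    {"offset": [0.0006,0,0.0008],"yaw": 0},
    {"offset": [0.0006,0,0.0008],"yaw": 0}
  ]
}}

```text
clock: 25.83
eef_pos: [0.5421, -0.0406, 0.0746]
ee_rot: [-0.165, 2.515, 0.058]
contact_force: [-3.7, 0.9, 10.1]
gripper_width: 0.0434
gripper_force: 31.8
```

{"fn": "drive_tool", "kwargs": {
  "plan": [
    {"offset": [0.0006,0,0.0008],"yaw": 0},
    {"offset": [0.0006,0,0.0008],"yaw": 0}
  ]
}}

```text
clock: 26.0
eef_pos: [0.543, -0.0406, 0.0746]
ee_rot: [-0.165, 2.513, 0.059]
contact_force: [-5.2, 2.6, 18.7]
gripper_width: 0.0434
gripper_force: 32.3
```

{"fn": "drive_tool", "kwargs": {
  "plan": [
    {"offset": [-0.0009,0,-0.0012],"yaw": 0},
    {"offset": [-0.0009,0,-0.0012],"yaw": 0}
  ]
}}

```text
clock: 26.17
eef_pos: [0.5416, -0.0407, 0.0747]
ee_rot: [-0.165, 2.516, 0.058]
contact_force: [-1.9, -0.3, 7.9]
gripper_width: 0.0434
gripper_force: 31.5
```

{"fn": "drive_tool", "kwargs": {
  "plan": [
    {"offset": [0,0,0],"yaw": 0},
    {"offset": [0,0,0],"yaw": 0},
    {"offset": [0,0,0],"yaw": 0},
    {"offset": [0,0,0],"yaw": 0}
  ],
  "jaw": 0.07
}}

```text
clock: 26.5
eef_pos: [0.5407, -0.0406, 0.0737]
ee_rot: [-0.164, 2.518, 0.058]
contact_force: [-0.7, 0.1, 0.2]
gripper_width: 0.0698
gripper_force: 0.0
```

{"fn": "drive_tool", "kwargs": {
  "plan": [
    {"offset": [0,0,-0.015],"yaw": 0},
    {"offset": [0,0,-0.04],"yaw": 0},
    {"offset": [0,0,-0.07],"yaw": 0},
    {"offset": [0,0,-0.1],"yaw": 0},
    {"offset": [0,0,-0.13],"yaw": 0},
    {"offset": [0,0,-0.16],"yaw": 0},
    {"offset": [0,0,-0.16],"yaw": 0}
  ]
}}

```text
clock: 27.08
eef_pos: [0.4486, -0.0541, 0.2089]
ee_rot: [-0.164, 2.512, 0.056]
contact_force: [1.5, -0.1, 0.8]
gripper_width: 0.0701
gripper_force: 0.0
```

Run:
```python
from h import *
np.set_printoptions(precision=4,suppress=True)
s,M=st();d=cam('wrist');C=cloud(d);hsv=cv2.cvtColor(d['image'],cv2.COLOR_RGB2HSV)
save('w5',d['image'])
m=((hsv[...,0]<7)|(hsv[...,0]>173))&(hsv[...,1]>140)&(hsv[...,2]>80);P=C[m]
for n,(x,y) in(('spice',(.53,-.042)),('stored',(.62,-.16))):
    k=(np.hypot(P[:,0]-x,P[:,1]-y)<.06)&(P[:,2]>.09);T=P[k];
    if len(T):
        z=np.percentile(T[:,2],95);T=T[abs(T[:,2]-z)<.005];print(n,z,(T.min(0)+T.max(0))/2,T.max(0)-T.min(0))
k=abs(P[:,2]-.08)<.006;T=P[k&(P[:,1]<-.13)];print('tab',len(T),(np.percentile(T,2,axis=0)+np.percentile(T,98,axis=0))/2)
```

```text
t 27.08 q [-0.288 -0.384 -0.838  0.536  0.242 -0.346] z [ 0.58   0.078 -0.811] y [-0.131  0.991  0.002] p [ 0.4486 -0.0541  0.2089] F [ 1.5 -0.1  0.8] g 0.0701 0.0
spice 0.1195946986855144 [ 0.5297 -0.0426  0.1176] [0.0447 0.0432 0.0059]
stored 0.11965009880746724 [ 0.6266 -0.1394  0.1175] [0.0416 0.042  0.0056]
tab 2908 [ 0.4676 -0.1797  0.0775]
```

View pics/w5.png

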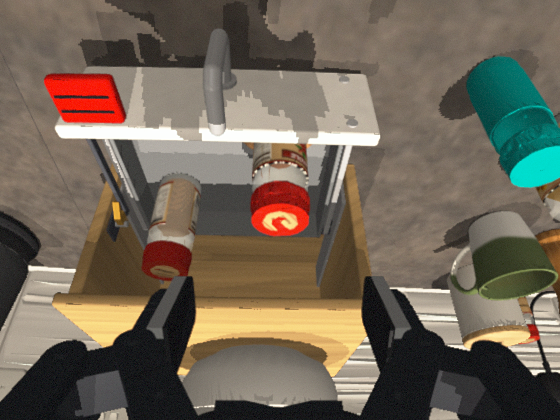

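The spice jar is on the disc at (0.530, -0.043), within 2 mm of centre, and the stored jar is standing (wrist pixels (280,210) and (168,230)). The tab is at (85,98). Now I'll press it with closed fingers.

Run:
```python
from h import *; import kin
s,M=st();z=M[:,2];p=s['eef_pos']
for t in([.4729,-.1801,.125],[.4729,-.1801,.088],[.4729,-.1801,.077]):
    t=np.array(t);print(M.T@(t-p),kin.IK(t,z))
print('tool x',M[:,0],'down1mm',M.T@[0,0,-.001])
```

```text
t 27.13 q [-0.287 -0.381 -0.84   0.53   0.241 -0.345] z [ 0.579  0.078 -0.811] y [-0.13   0.991  0.002] p [ 0.4493 -0.0541  0.207 ] F [ 0.3  0.6 -0.6] g 0.07 0.0
[ 0.0421555  -0.12820327  0.07040581] (array([-0.61537077, -0.08316417, -0.84465597,  0.32407018,  0.40932645]), np.float64(2.9888012662227024e-14))
[ 0.06377686 -0.12828343  0.10043097] (array([-0.61537077, -0.02210441, -0.90568243,  0.20198395,  0.40932645]), np.float64(1.0457497632589155e-12))
[ 0.07020483 -0.12830726  0.10935737] (array([-0.61537077, -0.00142243, -0.92260619,  0.16437822,  0.40932645]), np.float64(1.8666617265142493e-12))
tool x [-0.80472199 -0.10461692 -0.58436104] down1mm [ 5.84361041e-04 -2.16654561e-06  8.11490900e-04]
```

{"fn": "drive_tool", "kwargs": {
  "plan": [
    {"offset": [0.008,-0.03,0.01],"yaw": 0},
    {"offset": [0.017,-0.06,0.02],"yaw": 0},
    {"offset": [0.026,-0.09,0.035],"yaw": 0},
    {"offset": [0.034,-0.115,0.055],"yaw": 0},
    {"offset": [0.042,-0.128,0.07],"yaw": 0},
    {"offset": [0.042,-0.128,0.07],"yaw": 0},
    {"offset": [0.053,-0.128,0.085],"yaw": 0},
    {"offset": [0.061,-0.128,0.096],"yaw": 0},
    {"offset": [0.061,-0.128,0.096],"yaw": 0}
  ],
  "jaw": 0
}}

```text
clock: 27.88
eef_pos: [0.4701, -0.1776, 0.0868]
ee_rot: [-0.163, 2.522, 0.062]
contact_force: [-1.1, 1.8, -1.1]
gripper_width: -0.0002
gripper_force: 0.0
```

Run:
```python
from h import *
s,M=st();p=s['eef_pos'];print(M.T@(np.array([.4729,-.1801,.0765])-p))
```

```text
t 27.88 q [-0.612 -0.024 -0.904  0.215  0.407 -0.642] z [ 0.572  0.082 -0.816] y [-0.131  0.991  0.007] p [ 0.4701 -0.1776  0.0868] F [-1.1  1.8 -1.1] g -0.0002 0.0
[ 0.00396486 -0.00288205  0.00983446]
```

{"fn": "drive_tool", "kwargs": {
  "plan": [
    {"offset": [0.0018,-0.001,0.0024],"yaw": 0},
    {"offset": [0.0036,-0.001,0.0048],"yaw": 0},
    {"offset": [0.0052,-0.001,0.0072],"yaw": 0},
    {"offset": [0.006,-0.001,0.0085],"yaw": 0},
    {"offset": [0.006,-0.001,0.0085],"yaw": 0}
  ]
}}

```text
clock: 28.3
eef_pos: [0.472, -0.18, 0.0798]
ee_rot: [-0.165, 2.517, 0.058]
contact_force: [-0.2, -0.5, -1.2]
gripper_width: 0.0001
gripper_force: 0.0
```

Run:
```python
from h import *
np.set_printoptions(precision=4,suppress=True)
s,M=st();d=cam('wrist');Q=cloud(d);u=np.array([.996,.089,0]);v=np.array([-.089,.996,0])
h=np.stack([Q@u,Q@v,Q[...,2]],-1).reshape(-1,3)
a=h[(abs(h[:,2]-.055)<.015)&(abs(h[:,1]+.1355)<.008)&(h[:,0]>.40)&(h[:,0]<.56)];print('handle front (locked .4218)',len(a),np.percentile(a[:,0],[1,10,50]) if len(a) else '')
a=h[(abs(h[:,2]-.055)<.015)&(abs(h[:,1]+.08)<.03)&(h[:,0]>.40)&(h[:,0]<.56)];print('face (locked .4692)',len(a),np.percentile(a[:,0],[10,50]) if len(a) else '')
save('w6',d['image'])
```

```text
t 28.3 q [-0.615 -0.007 -0.915  0.183  0.408 -0.644] z [ 0.576  0.08  -0.814] y [-0.132  0.991  0.004] p [ 0.472  -0.18    0.0798] F [-0.2 -0.5 -1.2] g 0.0001 0.0
handle front (locked .4218) 3172 [0.4257 0.4264 0.432 ]
face (locked .4692) 2725 [0.4715 0.4722]
```

{"fn": "drive_tool", "kwargs": {
  "plan": [
    {"offset": [0.0012,0,0.0016],"yaw": 0},
    {"offset": [0.0023,0,0.0032],"yaw": 0},
    {"offset": [0.0023,0,0.0032],"yaw": 0}
  ]
}}

```text
clock: 28.6
eef_pos: [0.4723, -0.1801, 0.076]
ee_rot: [-0.165, 2.517, 0.058]
contact_force: [3.2, 0.9, 2.6]
gripper_width: 0.0001
gripper_force: 1.7
```

{"fn": "drive_tool", "kwargs": {
  "plan": [
    {"offset": [0.0012,0,0.0016],"yaw": 0},
    {"offset": [0.0023,0,0.0032],"yaw": 0},
    {"offset": [0.0023,0,0.0032],"yaw": 0}
  ]
}}

```text
clock: 28.85
eef_pos: [0.474, -0.1803, 0.0738]
ee_rot: [-0.167, 2.512, 0.058]
contact_force: [2.7, 4.1, 19.9]
gripper_width: -0.0002
gripper_force: 9.6
```

Run:
```python
from h import *
s,M=st()
```

```text
t 28.85 q [-0.615  0.008 -0.925  0.154  0.411 -0.644] z [ 0.579  0.08  -0.811] y [-0.133  0.991  0.003] p [ 0.474  -0.1803  0.0738] F [ 2.7  4.1 19.9] g -0.0002 9.6
```

View pics/w6.png

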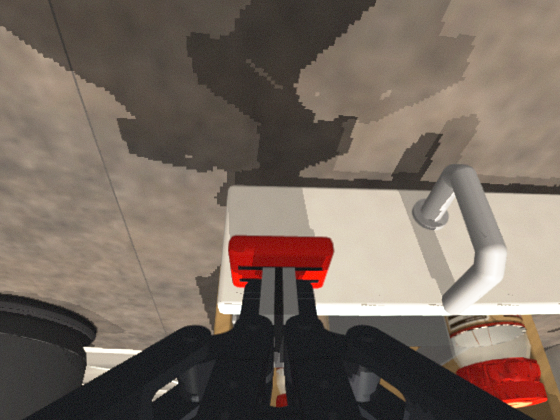

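I've now viewed 12 pictures, over the limit of 10, so I won't view any more and will work from numbers. The 20 N upward force suggests the tab is at its bottom stop. I'll ease the tray in while holding the tab down.

{"fn": "drive_tool", "kwargs": {
  "plan": [
    {"offset": [-0.0032,-0.0002,0.0023],"yaw": 0},
    {"offset": [-0.0065,-0.0004,0.0047],"yaw": 0},
    {"offset": [-0.0097,-0.0005,0.007],"yaw": 0},
    {"offset": [-0.013,-0.0007,0.0094],"yaw": 0},
    {"offset": [-0.0162,-0.0009,0.0117],"yaw": 0},
    {"offset": [-0.0194,-0.001,0.014],"yaw": 0},
    {"offset": [-0.0194,-0.001,0.014],"yaw": 0}
  ]
}}

```text
clock: 29.43
eef_pos: [0.4981, -0.1781, 0.0738]
ee_rot: [-0.167, 2.513, 0.058]
contact_force: [0.5, 3.5, 19.5]
gripper_width: -0.0003
gripper_force: 9.8
```

```bash
cat > tray.py <<'E'
from h import *
u=np.array([.996,.089,0]);v=np.array([-.089,.996,0])
def tray(n='wrist'):
    d=cam(n);Q=cloud(d).reshape(-1,3);h=np.c_[Q@u,Q@v,Q[:,2]]
    a=h[(abs(h[:,2]-.055)<.015)&(abs(h[:,1]+.1355)<.007)&(h[:,0]>.40)&(h[:,0]<.57)]
    f=h[(abs(h[:,2]-.055)<.015)&(abs(h[:,1]+.08)<.03)&(h[:,0]>.40)&(h[:,0]<.62)]
    print(n,'handle front',len(a),np.percentile(a[:,0],[1]) if len(a) else '','face',len(f),np.median(f[:,0]) if len(f) else '')
E
python3 - <<'E'
from tray import *
st();tray();tray('side')
E
```

```text
t 29.43 q [-0.573  0.043 -0.891  0.136  0.391 -0.604] z [ 0.579  0.08  -0.811] y [-0.133  0.991  0.003] p [ 0.4981 -0.1781  0.0738] F [ 0.5  3.5 19.5] g -0.0003 9.8
wrist handle front 3092 [0.45625289] face 2759 0.5030014351758155
side handle front 51 [0.44912783] face 132 0.4998922793327011
```

Run:
```python
from h import *; import kin
s,M=st();z=M[:,2];p=s['eef_pos'];u=np.array([.996,.089,0]);v=np.array([-.089,.996,0])
for a,b,h in((.4803,-.2217,.125),(.40,-.136,.125),(.40,-.136,.052),(.44,-.136,.052)):
    t=a*u+b*v+[0,0,h];print(M.T@(t-p),kin.IK(t,z))
```

```text
t 29.53 q [-0.573  0.043 -0.891  0.136  0.391 -0.604] z [ 0.579  0.08  -0.811] y [-0.133  0.991  0.003] p [ 0.4979 -0.1781  0.0738] F [ 1.6  3.7 19.5] g 0.0005 9.8
[-0.03011372  0.00015648 -0.04138166] (array([-0.57341923, -0.04232956, -0.81078654,  0.30227207,  0.39120294]), np.float64(2.627413803088811e-15))
[ 0.03202748  0.08931946 -0.08588048] (array([-0.5033026 , -0.3210426 , -1.02177556,  0.34599531,  0.35683397]), np.float64(3.0948977578986758e-12))
[ 0.07470988  0.08912822 -0.02665907] (array([-0.50453308, -0.15659342, -1.14      ,  0.08231808,  0.35830878]), np.float64(0.017879229752265975))
[ 0.04228971  0.08735997 -0.00329873] (array([-0.42711737, -0.08410817, -1.10510409,  0.00273718,  0.31793806]), np.float64(2.3350882009863747e-09))
```

{"fn": "drive_tool", "kwargs": {
  "plan": [
    {"offset": [-0.01,0,-0.014],"yaw": 0},
    {"offset": [-0.025,0,-0.035],"yaw": 0},
    {"offset": [-0.03,0,-0.042],"yaw": 0},
    {"offset": [-0.015,0.025,-0.053],"yaw": 0},
    {"offset": [0.0,0.055,-0.064],"yaw": 0},
    {"offset": [0.0142,0.0884,-0.073],"yaw": 0},
    {"offset": [0.0142,0.0884,-0.073],"yaw": 0},
    {"offset": [0.027,0.0884,-0.055],"yaw": 0},
    {"offset": [0.04,0.0884,-0.037],"yaw": 0},
    {"offset": [0.0522,0.0882,-0.0203],"yaw": 0},
    {"offset": [0.0522,0.0882,-0.0203],"yaw": 0},
    {"offset": [0.0522,0.0882,-0.0203],"yaw": 0}
  ]
}}

```text
clock: 30.53
eef_pos: [0.4291, -0.097, 0.0571]
ee_rot: [-0.164, 2.521, 0.06]
contact_force: [0.3, 0.1, 0.0]
gripper_width: -0.0002
gripper_force: 0.0
```

Run:
```python
from tray import *
s,M=st();print('u,v',s['eef_pos']@u,s['eef_pos']@v,M.T@u);tray()
```

```text
t 30.53 q [-0.458 -0.14  -1.12   0.06   0.332 -0.497] z [ 0.573  0.081 -0.816] y [-0.131  0.991  0.006] p [ 0.4291 -0.097   0.0571] F [0.3 0.1 0. ] g -0.0002 0.0
u,v 0.41878297827955246 -0.13475478946029523 [-0.81518131 -0.04249587  0.57759028]
wrist handle front 632 [0.40008945] face 1210 0.501743220865821
```

{"fn": "drive_tool", "kwargs": {
  "plan": [
    {"offset": [-0.0065,-0.0003,0.0046],"yaw": 0},
    {"offset": [-0.013,-0.0007,0.0092],"yaw": 0},
    {"offset": [-0.0196,-0.001,0.0139],"yaw": 0},
    {"offset": [-0.0261,-0.0014,0.0185],"yaw": 0},
    {"offset": [-0.0326,-0.0017,0.0231],"yaw": 0},
    {"offset": [-0.0391,-0.002,0.0277],"yaw": 0},
    {"offset": [-0.0456,-0.0024,0.0323],"yaw": 0},
    {"offset": [-0.0522,-0.0027,0.037],"yaw": 0},
    {"offset": [-0.0587,-0.003,0.0416],"yaw": 0},
    {"offset": [-0.0652,-0.0034,0.0462],"yaw": 0},
    {"offset": [-0.0717,-0.0037,0.0508],"yaw": 0},
    {"offset": [-0.0782,-0.0041,0.0554],"yaw": 0}
  ]
}}

```text
clock: 31.58
eef_pos: [0.5265, -0.0888, 0.0584]
ee_rot: [-0.164, 2.518, 0.059]
contact_force: [-4.1, -1.3, 1.4]
gripper_width: -0.0001
gripper_force: 2.0
```

Run:
```python
from tray import *
s,M=st();print('u,v',s['eef_pos']@u,s['eef_pos']@v);tray();tray('side')
```

```text
t 31.58 q [-0.319  0.043 -0.961 -0.003  0.259 -0.373] z [ 0.575  0.08  -0.814] y [-0.131  0.991  0.004] p [ 0.5265 -0.0888  0.0584] F [-4.1 -1.3  1.4] g -0.0001 2.0
u,v 0.5164917879668475 -0.13530212713371945
wrist handle front 1041 [0.49455076] face 3886 0.570100381796699
side handle front 45 [0.49500518] face 115 0.5698528629835025
```

{"fn": "drive_tool", "kwargs": {
  "plan": [
    {"offset": [-0.002,-0.0001,0.0014],"yaw": 0},
    {"offset": [-0.004,-0.0002,0.0029],"yaw": 0},
    {"offset": [-0.0061,-0.0003,0.0043],"yaw": 0},
    {"offset": [-0.0081,-0.0004,0.0058],"yaw": 0},
    {"offset": [-0.0081,-0.0004,0.0058],"yaw": 0}
  ]
}}

```text
clock: 32.1
eef_pos: [0.5361, -0.088, 0.0587]
ee_rot: [-0.165, 2.517, 0.058]
contact_force: [0.1, 0.5, -0.1]
gripper_width: -0.0001
gripper_force: 0.2
```

{"fn": "drive_tool", "kwargs": {
  "plan": [
    {"offset": [-0.0016,-0.0001,0.0012],"yaw": 0},
    {"offset": [-0.0024,-0.0001,0.0017],"yaw": 0},
    {"offset": [-0.0024,-0.0001,0.0017],"yaw": 0}
  ]
}}

```text
clock: 32.35
eef_pos: [0.5389, -0.0877, 0.0586]
ee_rot: [-0.165, 2.517, 0.058]
contact_force: [-0.4, -0.4, -0.7]
gripper_width: -0.0003
gripper_force: 0.3
```

{"fn": "drive_tool", "kwargs": {
  "plan": [
    {"offset": [-0.0016,-0.0001,0.0012],"yaw": 0},
    {"offset": [-0.0024,-0.0001,0.0017],"yaw": 0},
    {"offset": [-0.0024,-0.0001,0.0017],"yaw": 0}
  ]
}}

```text
clock: 32.6
eef_pos: [0.5418, -0.0874, 0.0586]
ee_rot: [-0.165, 2.517, 0.058]
contact_force: [0.0, -0.1, -1.1]
gripper_width: -0.0001
gripper_force: 0.3
```

Run:
```python
from tray import *
s,M=st();print('u,v',s['eef_pos']@u,s['eef_pos']@v);tray();tray('side')
```

```text
t 32.6 q [-0.303  0.07  -0.932 -0.005  0.25  -0.359] z [ 0.575  0.08  -0.814] y [-0.131  0.991  0.004] p [ 0.5418 -0.0874  0.0586] F [ 0.  -0.1 -1.1] g -0.0001 0.3
u,v 0.5318926230004168 -0.13529745295294626
wrist handle front 1037 [0.51017005] face 3875 0.5858295145679193
side handle front 28 [0.50721286] face 108 0.5826416459372459
```

{"fn": "drive_tool", "kwargs": {
  "plan": [
    {"offset": [-0.0016,-0.0001,0.0012],"yaw": 0},
    {"offset": [-0.0016,-0.0001,0.0012],"yaw": 0},
    {"offset": [-0.0016,-0.0001,0.0012],"yaw": 0}
  ]
}}

```text
clock: 32.95
eef_pos: [0.5433, -0.0873, 0.0583]
ee_rot: [-0.164, 2.518, 0.058]
contact_force: [-7.4, -1.7, 4.4]
gripper_width: -0.0002
gripper_force: 3.6
```

{"fn": "drive_tool", "kwargs": {
  "plan": [
    {"offset": [-0.0016,-0.0001,0.0012],"yaw": 0},
    {"offset": [-0.0016,-0.0001,0.0012],"yaw": 0},
    {"offset": [-0.0016,-0.0001,0.0012],"yaw": 0}
  ]
}}

```text
clock: 33.2
eef_pos: [0.5442, -0.0872, 0.0578]
ee_rot: [-0.163, 2.52, 0.058]
contact_force: [-27.3, -3.5, 21.4]
gripper_width: -0.0
gripper_force: 14.2
```

{"fn": "drive_tool", "kwargs": {
  "plan": [
    {"offset": [-0.0016,-0.0001,0.0012],"yaw": 0},
    {"offset": [-0.0016,-0.0001,0.0012],"yaw": 0},
    {"offset": [-0.0016,-0.0001,0.0012],"yaw": 0}
  ]
}}

```text
clock: 33.45
eef_pos: [0.5437, -0.0868, 0.0553]
ee_rot: [-0.162, 2.525, 0.059]
contact_force: [-19.0, -4.4, -4.1]
gripper_width: -0.0
gripper_force: 9.8
```

Run:
```python
from tray import *
s,M=st();print('u,v',s['eef_pos']@u,s['eef_pos']@v);tray();tray('side')
```

```text
t 33.45 q [-0.298  0.081 -0.925 -0.002  0.245 -0.354] z [ 0.569  0.079 -0.818] y [-0.13   0.992  0.006] p [ 0.5437 -0.0868  0.0553] F [-19.   -4.4  -4.1] g -0.0 9.8
u,v 0.5338499949072476 -0.1347992256816452
wrist handle front 1109 [0.51026146] face 3456 0.5868532753656748
side handle front 26 [0.50797103] face 106 0.5836488587208435
```

{"fn": "drive_tool", "kwargs": {
  "plan": [
    {"offset": [0.004,0.0002,-0.003],"yaw": 0},
    {"offset": [0.012,0.0005,-0.009],"yaw": 0},
    {"offset": [0.024,0.001,-0.018],"yaw": 0},
    {"offset": [0.024,0.001,-0.04],"yaw": 0},
    {"offset": [0.024,0.001,-0.07],"yaw": 0},
    {"offset": [0.024,0.001,-0.1],"yaw": 0},
    {"offset": [0.024,0.001,-0.13],"yaw": 0},
    {"offset": [0.024,0.001,-0.15],"yaw": 0},
    {"offset": [0.024,0.001,-0.15],"yaw": 0},
    {"offset": [0.024,0.001,-0.15],"yaw": 0},
    {"offset": [0.024,0.001,-0.15],"yaw": 0},
    {"offset": [0.024,0.001,-0.15],"yaw": 0}
  ]
}}

```text
clock: 34.55
eef_pos: [0.4416, -0.1001, 0.1655]
ee_rot: [-0.165, 2.519, 0.059]
contact_force: [-0.1, 0.6, 0.1]
gripper_width: -0.0001
gripper_force: 0.0
```

Run:
```python
from tray import *
np.set_printoptions(precision=4,suppress=True)
s,M=st();tray();tray('side')
d=cam('wrist');C=cloud(d);hsv=cv2.cvtColor(d['image'],cv2.COLOR_RGB2HSV)
m=((hsv[...,0]<7)|(hsv[...,0]>173))&(hsv[...,1]>140)&(hsv[...,2]>80);P=C[m]
T=P[(abs(P[:,2]-.08)<.012)&(P[:,1]<-.13)&(P[:,1]>-.23)&(P[:,0]<.62)];print('tab',len(T),np.percentile(T,[2,50,98],axis=0))
for n,Q in(('wrist',C.reshape(-1,3)),('side',cloud(cam('side')).reshape(-1,3))):
    for nm,(uu,vv) in(('spice',(.64,-.0885)),('stored',(.73,-.195))):
        U=Q@u;V=Q@v;k=(np.hypot(U-uu,V-vv)<.045)&(Q[:,2]>.03)&(Q[:,2]<.135);print(n,nm,k.sum(),np.percentile(np.c_[U,V,Q[:,2]][k],[2,50,98],axis=0) if k.sum()>10 else '')
```

```text
t 34.55 q [-0.449 -0.304 -0.896  0.444  0.327 -0.489] z [ 0.574  0.08  -0.815] y [-0.132  0.991  0.005] p [ 0.4416 -0.1001  0.1655] F [-0.1  0.6  0.1] g -0.0001 0.0
wrist handle front 409 [0.5398] face 1717 0.586713147443094
side handle front 23 [0.5331] face 101 0.5836883559461028
tab 1314 [[ 0.5669 -0.1906  0.0716]
 [ 0.576  -0.1692  0.0787]
 [ 0.6004 -0.1489  0.0801]]
wrist spice 1248 [[ 0.6182 -0.0965  0.0704]
 [ 0.6216 -0.0828  0.0935]
 [ 0.6352 -0.0692  0.1192]]
wrist stored 1862 [[ 0.708  -0.2328  0.031 ]
 [ 0.7117 -0.1957  0.06  ]
 [ 0.7389 -0.1738  0.0942]]
side spice 223 [[ 0.6134 -0.1028  0.0652]
 [ 0.6253 -0.076   0.0982]
 [ 0.6506 -0.0647  0.121 ]]
side stored 136 [[ 0.7029 -0.2345  0.0308]
 [ 0.7087 -0.1913  0.0592]
 [ 0.7325 -0.1732  0.0922]]
```

```bash
python3 -c "
from workcell import bot
print(bot.close_job())"
```

```text
the job is handed in; nothing more can be done
None
```

I handed the job in at about 35 s. By my last measurements the tray is fully home with the tab up, the spice jar stands on the cork disc about 2 mm from its centre, the stored jar is standing, and the arm is clear. I did not re-measure the tin or honey jar, though the arm felt no contact near them; I viewed 12 pictures against your limit of 10; and since the moves give no way to tilt the tool, I got the lean by pushing the arm against its joint limits.

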